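# Slide wrist housings on to the leak-test marks, cover them and switch the test on

## Task

Set up the leak test for the wrist housings that stand on the counter (two or three of them). First turn the test knob anticlockwise until it clicks over from the red dot to the green dot; then slide each housing along the counter, without ever lifting it, to the painted outline of its own colour, centred and square in it, and lay the cover plate of that colour on top with all its edges flush. Only when every housing stands covered on its mark, turn the knob clockwise until it clicks back over to the red dot; leave the tools and other loose parts where they are.

Things in the scene. Friction and masses are not known exactly. Their poses are not given: they have to be found in the camera images.
- housing_red: red anodised wrist housing, a block 60 mm (its x) by 90 mm (its y) and 45 mm high (its z, up), flat top with a dark round bore face; about 0.45 kg; origin: centre of its underside. May be absent.
- cover_red: red cover plate, 60 mm (x) by 90 mm (y), 8 mm thick, with a steel grip bar on top, centred, 20 mm (x) by 44 mm (y), its top 36 mm above the plate's underside; about 0.16 kg; origin: centre of its underside
- mark_red: red painted rectangular outline flat on the counter, 84 mm (x) by 118 mm (y) outside, for the red housing; origin: its centre; its y is its long axis
- housing_blue: blue anodised wrist housing, a block 60 mm (its x) by 90 mm (its y) and 45 mm high (its z, up), flat top with a dark round bore face; about 0.45 kg; origin: centre of its underside. May be absent.
- cover_blue: blue cover plate, 60 mm (x) by 90 mm (y), 8 mm thick, with a steel grip bar on top, centred, 20 mm (x) by 44 mm (y), its top 36 mm above the plate's underside; about 0.16 kg; origin: centre of its underside
- mark_blue: blue painted rectangular outline flat on the counter, 84 mm (x) by 118 mm (y) outside, for the blue housing; origin: its centre; its y is its long axis
- housing_gold: gold anodised wrist housing, a block 60 mm (its x) by 90 mm (its y) and 45 mm high (its z, up), flat top with a dark round bore face; about 0.45 kg; origin: centre of its underside. May be absent.
- cover_gold: gold cover plate, 60 mm (x) by 90 mm (y), 8 mm thick, with a steel grip bar on top, centred, 20 mm (x) by 44 mm (y), its top 36 mm above the plate's underside; about 0.16 kg; origin: centre of its underside
- mark_gold: gold painted rectangular outline flat on the counter, 84 mm (x) by 118 mm (y) outside, for the gold housing; origin: its centre; its y is its long axis
- test_knob (a joint): test knob angle in rad: 0 = clicked at the red dot (test), 1.1 = clicked at the green dot (vent); grows anticlockwise seen from above; a sprung detent hump lies half way between and pulls the knob into the nearer click
- knob_grip (a point): centre of the black test knob's grip bar; the bar is 56 mm long (the point's x, its white line points along +x), 16 mm wide (the point's y) and 30 mm tall (14 mm above to 16 mm below this point), standing on a 60 mm disc on a grey 100 x 100 x 40 mm box; the vertical turning axis passes through the point; the point turns with the knob
- sleeve: white delrin bearing sleeve, 60 mm diameter, 60 mm high, standing; origin: centre of its underside; a bystander
- shackle_pin: steel shackle pin lying down, 130 mm long with a square head, 24 mm high; origin: near its middle, on the counter; a bystander
- gauge_block: green gauge block 75 x 35 x 30 mm; origin: centre of its underside; a bystander
- grease_jar: grey jar, 64 mm diameter, 80 mm high, white cap; origin: centre of its underside; a bystander
- spanner: steel spanner lying flat, about 200 mm long; origin: near its middle, on the counter; a bystander
- claw_jaw: dark steel claw jaw, cranked bar about 140 mm long, 20 mm high; origin: underside, near its middle; a bystander
- screwdriver: screwdriver lying down, about 200 mm long; origin: near its middle, on the counter; a bystander

How it is judged:
On the way, in this order (a step that is already met when the one before it is completed fails the run):
1. the knob has clicked over to the green dot (value of joint test_knob above 0.9 rad), for 0.2 s.
2. every housing present stands centred and square on its own mark with its own cover flush on top, let go (horizontal distance between housing_red and mark_red below 0.012 m and angle between the y axis of housing_red and the y axis of mark_red, either way round below 0.17 rad and height (world z) of each of housing_red, housing_blue, housing_gold below 0.008 m and linear speed of each of housing_red, housing_blue, housing_gold below 0.03 m/s and horizontal distance between cover_red and housing_red below 0.008 m and angle between the y axis of cover_red and the y axis of housing_red, either way round below 0.14 rad and z of cover_red in the frame of housing_red between 0.041 and 0.049 m and angle between the z axis of cover_red and the z axis of housing_red, either way round below 0.08 rad and horizontal distance between housing_blue and mark_blue below 0.012 m and angle between the y axis of housing_blue and the y axis of mark_blue, either way round below 0.17 rad and horizontal distance between cover_blue and housing_blue below 0.008 m and angle between the y axis of cover_blue and the y axis of housing_blue, either way round below 0.14 rad and z of cover_blue in the frame of housing_blue between 0.041 and 0.049 m and angle between the z axis of cover_blue and the z axis of housing_blue, either way round below 0.08 rad and horizontal distance between housing_gold and mark_gold below 0.012 m and angle between the y axis of housing_gold and the y axis of mark_gold, either way round below 0.17 rad and horizontal distance between cover_gold and housing_gold below 0.008 m and angle between the y axis of cover_gold and the y axis of housing_gold, either way round below 0.14 rad and z of cover_gold in the frame of housing_gold between 0.041 and 0.049 m and angle between the z axis of cover_gold and the z axis of housing_gold, either way round below 0.08 rad and contact force between the fingers and housing_red below 0.3 N and contact force between the fingers and cover_red below 0.3 N and contact force between the fingers and housing_blue below 0.3 N and contact force between the fingers and cover_blue below 0.3 N and contact force between the fingers and housing_gold below 0.3 N and contact force between the fingers and cover_gold below 0.3 N), for 0.3 s.
3. the knob has clicked over to the red dot (value of joint test_knob below 0.2 rad), for 0.2 s.
At the end, for the whole second after the job is handed in: every housing present stands flat on the counter within 12 mm and 0.17 rad (10 deg) of the mark of its own colour, at rest, its own cover flat on it within 8 mm and 0.14 rad (8 deg) of its edges, and the knob is clicked over to the red dot (below 0.2 rad) (horizontal distance between housing_red and mark_red below 0.012 m and angle between the y axis of housing_red and the y axis of mark_red, either way round below 0.17 rad and height (world z) of each of housing_red, housing_blue, housing_gold below 0.008 m and linear speed of each of housing_red, housing_blue, housing_gold below 0.03 m/s and horizontal distance between cover_red and housing_red below 0.008 m and angle between the y axis of cover_red and the y axis of housing_red, either way round below 0.14 rad and z of cover_red in the frame of housing_red between 0.041 and 0.049 m and angle between the z axis of cover_red and the z axis of housing_red, either way round below 0.08 rad and horizontal distance between housing_blue and mark_blue below 0.012 m and angle between the y axis of housing_blue and the y axis of mark_blue, either way round below 0.17 rad and horizontal distance between cover_blue and housing_blue below 0.008 m and angle between the y axis of cover_blue and the y axis of housing_blue, either way round below 0.14 rad and z of cover_blue in the frame of housing_blue between 0.041 and 0.049 m and angle between the z axis of cover_blue and the z axis of housing_blue, either way round below 0.08 rad and horizontal distance between housing_gold and mark_gold below 0.012 m and angle between the y axis of housing_gold and the y axis of mark_gold, either way round below 0.17 rad and horizontal distance between cover_gold and housing_gold below 0.008 m and angle between the y axis of cover_gold and the y axis of housing_gold, either way round below 0.14 rad and z of cover_gold in the frame of housing_gold between 0.041 and 0.049 m and angle between the z axis of cover_gold and the z axis of housing_gold, either way round below 0.08 rad and value of joint test_knob below 0.2 rad); the robot touches nothing.
It fails at once if the red housing is lifted off the counter (over 10 mm) (height (world z) of housing_red above 0.01 m).
It fails at once if the blue housing is lifted off the counter (over 10 mm) (height (world z) of housing_blue above 0.01 m).
It fails at once if the gold housing is lifted off the counter (over 10 mm) (height (world z) of housing_gold above 0.01 m).
It fails at once if a bystander (tool or other loose part) is disturbed (moved over 40 mm) (distance of any of sleeve, shackle_pin, gauge_block, grease_jar, spanner, claw_jaw, screwdriver from where it was at the start of the episode above 0.04 m).
Of housing_red, housing_blue, housing_gold only 2 to 3 are there at a start; the rules pass over those that are not, and their reading is None.
At some moment in a run one of housing_red, housing_blue, housing_gold may be knocked a few centimetres aside while the robot is not near it.
Once in a run the grip may slacken for a moment while it holds something.
It also fails if it takes over 210 s, if anything falls off the work surface, if the arm or the gripper's body presses on something with over 40 N, if the wrist force passes 120 N, or if a joint passes its speed limit or range.

## Robot

A 6-joint arm with a two-finger parallel gripper is mounted at the origin on the work surface. World frame = base frame: x ahead of the robot, y to its left, z up, the work surface at z = 0. Lengths are in m, angles in rad, forces in N, time in s.
With the tool pointing down it reaches from about 0.275 to 0.975 m from the base axis. Payload 8.4 kg.
Tool frame: the origin (TCP) lies midway between the tips of the shut fingers; the grasp point (between the pads) lies 19 mm behind it; z points along the fingers, y is the line along which they close (so a half turn about z gives the same grasp; the last joint's range is limited). The gripper opens to 92 mm and grips with 3 to 60 N. Pads are 20 mm wide; open, the fingers measure 128 mm over their backs; the gripper's body (75 mm by 189 mm) begins 69 mm behind the grasp point.
Start: joints at [-1.118, 0.353, 1.633, -0, 1.155, -0.002], TCP at [0.275, -0.561, 0.215] pointing down, gripper open.
Joint ranges: [-2.63, 2.63], [-0.92, 2.1], [0.06, 2.66], [-1.3, 4.44], [0, 2.69], [-3.02, 3.02]. Speed limits (rad/s): [2.22, 2.22, 2.79, 3.14, 3.14, 3.14].

## Interface

Orientations are given as a unit quaternion [x, y, z, w].
In Python, from workcell import status, read_camera, order gives the robot as it stands.
- The arm moves only by the shell command python3 -m creep 'ROWS'. ROWS is JSON, a list of rows, each an object with "offset": the shift along the tool's x, y, z in mm, a list of three; "roll": the turn about the tool's z in degrees; "fingers": the finger opening in mm, from 0 to 91.9. A call has 1 to 10 rows; each row shifts and turns the commanded pose from where the row before left it, along the tool's axes as they then stand; what a row does not reach is not made up. A row lasts 1/12 s, in which the tool goes at most 41.7 mm and 7.16 degrees, less where a joint would pass 70% of its speed; a pose out of reach is approached as far as the arm can. A call is refused whole if a number of a shift passes 41.7 or a number of a turn 7.16, either way. A call with a gripper value outside its range is refused whole. The fingers move at their own pace and stop on an object; the grip force is fixed at half the most. Time passes only in rows, so rows that do not move let the fingers close. It gives the time, the measured TCP pose, the force, the opening and the grip force at its end, in the units of the state.
- status.state(): the state, without advancing time (a new reading comes with each control period).
- read_camera(name): name is "scene" or "top" or "wrist"; returns a dict with "color" (480x640x3 uint8, red, green, blue), "K" (3x3 intrinsics, pixels), "extrinsics" (4x4, takes a point from world to camera coordinates). Camera axes: x right, y up, looking along -z (the intrinsics and any distortion apply to the point x, -y, -z); pixel columns grow to the right and rows downward; lengths in m; the calibration is good to about 2 mm. The wrist camera is an equidistant fisheye: a pixel r from the principal point sees the ray r / f radians off the axis. A picture is of the moment at which its call begins. There is no depth.
- order.hand_in(): hands the job in; it is judged then, once.
The state is a dict: "time": time; "joint_pos": joint angles; "joint_velocities": joint speeds; "effort": joint torques, N m; "position": TCP position; "ee_rot": TCP orientation; "contact_force": force on the tool from outside, world axes, zero at the start; "moment": the same for the moment, N m; "finger_gap": finger opening in m; "grasp_force": force on a finger pad.
Only numpy, scipy, OpenCV 4.12 (cv2) and the standard library are available. Lean on these libraries where they do the work, as an engineer would, in place of code of your own. Each camera call takes 0.05 s, during which the arm holds its last target. There are 200 camera calls.

## Working session

There is one attempt and no reset: what is moved stays moved. The work goes in short steps, Python scripts to look and compute and a shell command to move; the robot and the scene stay as the last step left them, time stands still between calls to the robot, and variables do not carry over. Pictures are saved under pics/ and viewed, at most 14 in all, crops included, and the job is handed in when it is done.

```bash
ls; mkdir -p pics
python3 - <<'E'
from workcell import status, read_camera
import cv2
print(status.state())
for n in ("top","scene"):
    d=read_camera(n); cv2.imwrite(f"pics/{n}0.png",d["color"][:,:,::-1]); print(n,d["K"],d["extrinsics"])
E
```

```text
pics
{'time': 0.0, 'joint_pos': array([-1.11842157e+00,  3.53636445e-01,  1.63412759e+00,  1.03775562e-05,
        1.15519020e+00, -2.39320730e-03]), 'joint_velocities': array([-0.00035344, -0.00043837,  0.00048658,  0.00138136,  0.00040978,
       -0.0002595 ]), 'effort': array([ 2.00744685e-04, -5.93847620e+01, -3.34218943e+01,  6.98844460e-02,
        2.35144986e-02, -1.35448486e-04]), 'position': array([ 0.27432597, -0.56103196,  0.2138738 ]), 'ee_rot': array([ 9.74259703e-01,  2.25427522e-01, -1.47256751e-04, -6.64691634e-04]), 'contact_force': array([0.09805496, 0.95341993, 0.38482112]), 'moment': array([-0.00852025,  0.0228586 , -0.00995928]), 'grasp_force': 0.0, 'finger_gap': 0.09165419505649786}
top [[454.00383908   0.         325.06473973]
 [  0.         454.00383908 240.497001  ]
 [  0.           0.           1.        ]] [[-0.01166402 -0.99977114 -0.01793372  0.0168234 ]
 [ 0.99818769 -0.01270069  0.05882195 -0.59292226]
 [-0.05903626 -0.01721512  0.99810739 -1.24480488]
 [ 0.          0.          0.          1.        ]]
scene [[486.06957303   0.         320.65053872]
 [  0.         486.06957303 241.51631155]
 [  0.           0.           1.        ]] [[ 0.74775867  0.66389425 -0.0100699  -0.43744868]
 [-0.48011887  0.55111994  0.68246076  0.25405865]
 [ 0.45863149 -0.5054812   0.73085287 -1.81511302]
 [ 0.          0.          0.          1.        ]]
```

Run:
```python
import cv2
a=cv2.imread("pics/top0.png"); cv2.imwrite("pics/top0b.png",cv2.resize(a,(800,600),interpolation=cv2.INTER_CUBIC))
```

```text
(no output)
```

View pics/top0b.png

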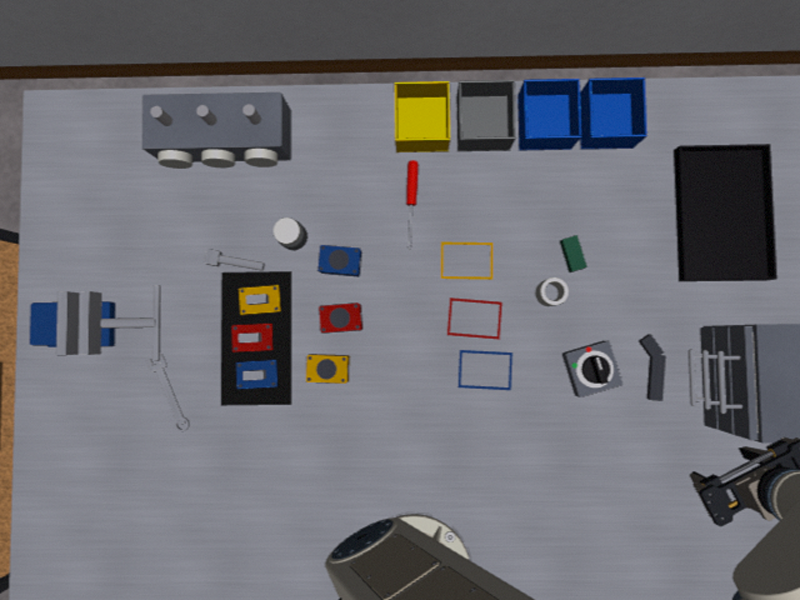

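View pics/scene0.png

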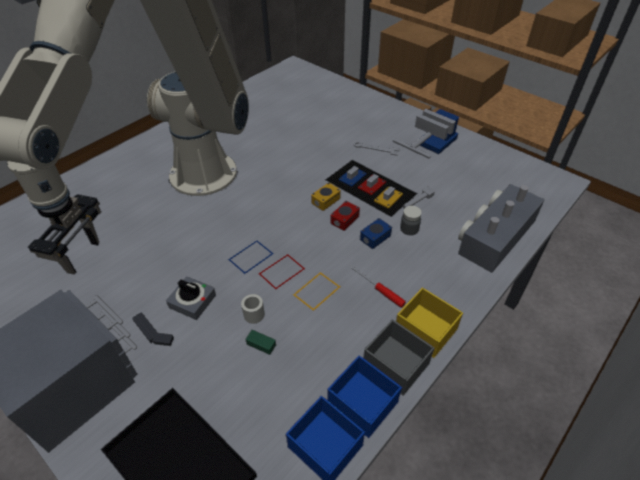

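The scene shows all three housings. In the enlarged top view:
- **Housings:** blue (340,260), red (340,318), gold (328,368).
- **Covers on the black mat:** gold (260,299), red (252,338), blue (257,375).
- **Marks:** gold (467,260), red (474,318), blue (485,370).
- **Knob:** (597,370).

Next I'll write a fitting helper.

```bash
cat > lib.py <<'E'
import numpy as np, cv2
from scipy.optimize import minimize
from workcell import status, read_camera
HUE={'red':[(0,8),(170,180)],'blue':[(100,125)],'gold':[(16,32)]}
def project(d,P,name):
    P=np.atleast_2d(P); E=d["extrinsics"]; c=P@E[:3,:3].T+E[:3,3]
    v=c*[1,-1,-1]; K=d["K"]
    if name=="wrist":
        r=np.hypot(v[:,0],v[:,1])+1e-12; s=np.arctan2(r,v[:,2])/r; m=v[:,:2]*s[:,None]
    else: m=v[:,:2]/v[:,2:]
    return m*[K[0,0],K[1,1]]+K[:2,2]
def back(d,uv,z,name):
    K=d["K"]; m=(np.array(uv,float)-K[:2,2])/[K[0,0],K[1,1]]
    if name=="wrist":
        t=np.hypot(*m)+1e-12; v=np.array([*(m/t*np.sin(t)),np.cos(t)])
    else: v=np.array([*m,1.])
    E=d["extrinsics"]; R=E[:3,:3]; C=-R.T@E[:3,3]; w=R.T@(v*[1,-1,-1])
    return (C+w*(z-C[2])/w[2])[:2]
def box(p,dx,dy,h,z0):
    c,s=np.cos(p[2]),np.sin(p[2]); t=np.linspace(-1,1,9); o=np.ones(9)
    ring=np.concatenate([np.c_[t,o],np.c_[o,-t],np.c_[-t,-o],np.c_[-o,t]])*[dx/2,dy/2]
    xy=ring@np.array([[c,s],[-s,c]])+p[:2]
    return np.concatenate([np.c_[xy,np.full(len(xy),z)] for z in (z0,z0+h)])
def fit(d,name,col,seed,dims,z0,th0=0.,show=None):
    """pose x,y,yaw of a box (yaw: its y axis relative to world y) from its colour blob nearest seed"""
    hsv=cv2.cvtColor(d["color"],cv2.COLOR_RGB2HSV)
    m=sum(((hsv[...,0]>=a)&(hsv[...,0]<=b)).astype(np.uint8) for a,b in HUE[col])*((hsv[...,1]>100)&(hsv[...,2]>35)).astype(np.uint8)
    m=cv2.morphologyEx(m,cv2.MORPH_CLOSE,np.ones((3,3),np.uint8))
    cs=[c for c in cv2.findContours(m,cv2.RETR_EXTERNAL,cv2.CHAIN_APPROX_NONE)[0] if len(c)>25]
    c=max(cs,key=lambda c:cv2.pointPolygonTest(cv2.convexHull(c),tuple(map(float,seed)),True))
    hull=cv2.convexHull(c); S=4
    lo=hull[:,0].min(0)-12; n=(hull[:,0].max(0)-lo+12)*S
    # (pixel centres: shift by half a subpixel block)
    A=np.zeros((m.shape),np.uint8); cv2.fillPoly(A,[hull],1)
    A=A[max(lo[1],0):lo[1]+n[1]//S,max(lo[0],0):lo[0]+n[0]//S]; lo=np.maximum(lo,0)
    A=np.kron(A,np.ones((S,S),np.uint8))
    def cost(p):
        q=project(d,box(p,*dims,z0),name); h=cv2.convexHull(((q-lo+.5)*S*16-8).astype(np.int32))
        B=np.zeros_like(A); cv2.fillPoly(B,[h],1,shift=4)
        return 1-(A&B).sum()/max((A|B).sum(),1)
    x0=np.array([*back(d,hull[:,0].mean(0),z0+dims[2]/2,name),th0]); best=None
    for dt in (-.25,0,.25):
        s0=x0+[0,0,dt]; sim=np.array([s0,s0+[.01,0,0],s0+[0,.01,0],s0+[0,0,.15]])
        r=minimize(cost,s0,method='Nelder-Mead',options=dict(initial_simplex=sim,xatol=1e-4,fatol=1e-4))
        if best is None or r.fun<best.fun: best=r
    return best.x,best.fun
H=(.06,.09,.045); C=(.06,.09,.008); HC=(.06,.09,.053); M=(.084,.118,0.)
def phi():
    x,y,z,w=status.state()["ee_rot"]; return np.arctan2(2*(x*y+z*w),1-2*(y*y+z*z))
def go(x,y,z,ph=None):
    """offsets (mm, tool axes) and roll (deg) from the pose now to TCP x,y,z with tool x at yaw ph (deg); yaw also mod 180"""
    s=status.state(); p=s["position"]; f=phi(); d=np.array([x,y])-p[:2]
    u=np.array([np.cos(f),np.sin(f)]); v=np.array([np.sin(f),-np.cos(f)])
    print("off",np.round([d@u*1e3,d@v*1e3,(p[2]-z)*1e3],1),"roll", None if ph is None else np.round(-((ph-np.degrees(f)+90)%180-90),1),"phi",round(np.degrees(f),1),"j6",round(s["joint_pos"][5],2))
E
python3 - <<'E'
from lib import *
d=read_camera("top"); print(d.keys())
S=np.array
for n,c,s,dm,z in [("h","blue",(340,260),H,0),("h","red",(340,318),H,0),("h","gold",(328,368),H,0),("c","gold",(245,299),C,.003),("c","red",(237,338),C,.003),("c","blue",(242,375),C,.003),("m","gold",(467,260),M,0),("m","red",(474,318),M,0),("m","blue",(485,370),M,0)]:
    p,f=fit(d,"top",c,S(s)*.8,dm,z); print(n,c,np.round(p[:2],4),round(np.degrees(p[2]),1),round(f,3))
print("knob",back(d,S([597,370])*.8,.07,"top"))
im=d["color"][:,:,::-1]; cv2.imwrite("pics/knob.png",cv2.resize(im[260:330,430:520],None,fx=6,fy=6,interpolation=cv2.INTER_CUBIC))
E
```

```text
dict_keys(['color', 'K', 'extrinsics'])
h blue [0.685  0.1577] -6.5 0.066
h red [0.5572 0.1566] 4.1 0.052
h gold [0.4452 0.185 ] -0.7 0.057
c gold [0.6019 0.3428] 4.0 0.122
c red [0.5169 0.3573] 2.1 0.091
c blue [0.4337 0.3477] 3.9 0.086
m gold [ 0.6843 -0.128 ] -2.4 0.031
m red [ 0.5533 -0.1421] -6.1 0.031
m blue [ 0.4377 -0.1639] -3.7 0.029
knob [ 0.43865376 -0.39083099]
```

View pics/knob.png

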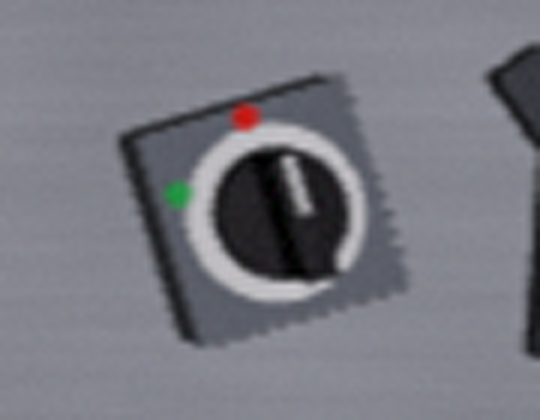

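The crop shows the knob's ring centre at about (277,212). The bar's white line runs from (306,212) to (288,158), so the bar yaw is about +17°, pointing at the red dot. I'll hover over it and look with the wrist camera.

Run:
```python
from lib import *
d=read_camera("top")
p=(476.2,295.3)
for z in (.04,.05,.06): print(z,back(d,p,z,"top"))
x,y=back(d,p,.045,"top"); go(x,y,.2,17)
```

```text
0.04 [ 0.43858474 -0.39654507]
0.05 [ 0.4392309  -0.39343909]
0.06 [ 0.43987706 -0.39033311]
off [220.8 -77.1  14.2] roll 9.1 phi 26.1 j6 -0.0
```

```bash
python3 -m creep '[{"offset":[37,-13,2],"roll":0,"fingers":91},{"offset":[37,-13,2],"roll":0,"fingers":91},{"offset":[37,-13,2],"roll":0,"fingers":91},{"offset":[37,-13,2],"roll":0,"fingers":91},{"offset":[37,-13,3],"roll":0,"fingers":91},{"offset":[36,-12,3],"roll":0,"fingers":91},{"offset":[0,0,0],"roll":4.5,"fingers":60},{"offset":[0,0,0],"roll":4.6,"fingers":60},{"offset":[0,0,0],"roll":0,"fingers":60},{"offset":[0,0,0],"roll":0,"fingers":60}]'
python3 - <<'E'
from lib import *
go(.439,-.395,.2,17)
d=read_camera("wrist"); cv2.imwrite("pics/w1.png",d["color"][:,:,::-1]); print(d["K"],project(d,[[.439,-.395,.07],[.439,-.395,.045],[.5,-.395,.04]],"wrist"))
E
```

```text
time: 1.03
position: [0.4393, -0.3951, 0.2005]
ee_rot: [0.989, 0.149, -0.0, -0.0]
contact_force: [0.5, 0.2, 0.2]
finger_gap: 0.0667
grasp_force: 0.0
off [-0.2 -0.2  0.5] roll 0.1 phi 17.1 j6 0.54
[[371.64829954   0.         319.80836814]
 [  0.         371.64829954 243.10050081]
 [  0.           0.           1.        ]] [[320.90365578 233.42336026]
 [320.85848115 226.11653256]
 [341.2142382  160.90153617]]
```

View pics/w1.png

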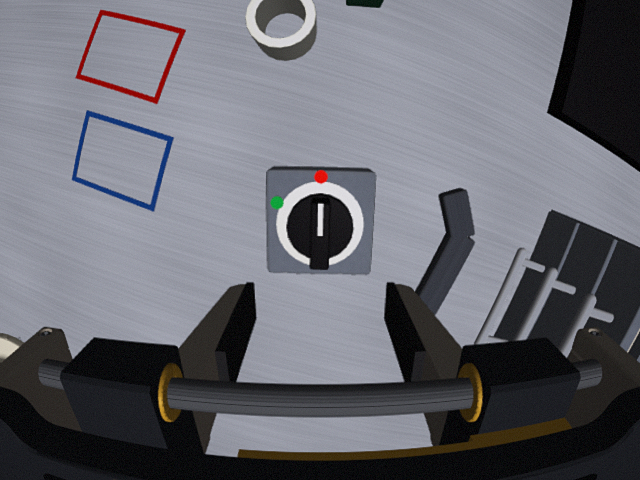

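The wrist view shows the knob centred under the tool, with the ring centre at (320,224) as predicted and the bar aligned with tool x. I'll go down, grip it and turn it anticlockwise.

```bash
python3 -m creep '[{"offset":[0,0,30],"roll":0,"fingers":60},{"offset":[0,0,30],"roll":0,"fingers":60},{"offset":[0,0,30],"roll":0,"fingers":60},{"offset":[0,0,25],"roll":0,"fingers":50},{"offset":[0,0,15],"roll":0,"fingers":40},{"offset":[0,0,12],"roll":0,"fingers":30},{"offset":[0,0,0],"roll":0,"fingers":0},{"offset":[0,0,0],"roll":0,"fingers":0},{"offset":[0,0,0],"roll":0,"fingers":0},{"offset":[0,0,0],"roll":0,"fingers":0}]'
python3 -m creep '[{"offset":[0,0,0],"roll":0,"fingers":0},{"offset":[0,0,0],"roll":0,"fingers":0},{"offset":[0,0,0],"roll":0,"fingers":0},{"offset":[0,0,0],"roll":0,"fingers":0}]'
```

```text
time: 1.92
position: [0.4393, -0.3948, 0.0597]
ee_rot: [0.989, 0.147, 0.0, -0.0]
contact_force: [0.2, 7.1, 12.6]
finger_gap: 0.0161
grasp_force: 30.6
time: 2.25
position: [0.4393, -0.3948, 0.0597]
ee_rot: [0.989, 0.147, 0.0, -0.0]
contact_force: [-2.4, 5.7, 7.1]
finger_gap: 0.0157
grasp_force: 30.0
```

```bash
python3 -m creep '[{"offset":[0,0,-2],"roll":-5,"fingers":0},{"offset":[0,0,0],"roll":-6,"fingers":0},{"offset":[0,0,0],"roll":-6,"fingers":0},{"offset":[0,0,0],"roll":-6,"fingers":0},{"offset":[0,0,0],"roll":-6,"fingers":0},{"offset":[0,0,0],"roll":-6,"fingers":0},{"offset":[0,0,0],"roll":-6,"fingers":0},{"offset":[0,0,0],"roll":-6,"fingers":0},{"offset":[0,0,0],"roll":-6,"fingers":0},{"offset":[0,0,0],"roll":-6,"fingers":0}]'
python3 -m creep '[{"offset":[0,0,0],"roll":-6,"fingers":0},{"offset":[0,0,0],"roll":0,"fingers":0},{"offset":[0,0,0],"roll":0,"fingers":0},{"offset":[0,0,0],"roll":0,"fingers":0}]'; python3 -c "
from lib import *
go(.439,-.395,.06,80)"
```

```text
time: 3.08
position: [0.4393, -0.3948, 0.0599]
ee_rot: [0.787, 0.618, 0.0, -0.0]
contact_force: [3.6, 0.5, -13.2]
finger_gap: 0.0156
grasp_force: 30.0
time: 3.42
position: [0.4393, -0.3948, 0.06]
ee_rot: [0.756, 0.654, 0.0, -0.0]
contact_force: [5.0, 1.2, -18.2]
finger_gap: 0.016
grasp_force: 30.7
off [-0.3 -0.3 -0. ] roll 1.7 phi 81.7 j6 -0.59
```

```bash
python3 -m creep '[{"offset":[0,0,2],"roll":0,"fingers":40},{"offset":[0,0,0],"roll":0,"fingers":60},{"offset":[0,0,0],"roll":0,"fingers":60},{"offset":[0,0,-30],"roll":0,"fingers":60},{"offset":[0,0,-40],"roll":0,"fingers":80},{"offset":[0,0,-40],"roll":-4,"fingers":91},{"offset":[0,0,-40],"roll":-4.3,"fingers":91},{"offset":[0,0,0],"roll":0,"fingers":91},{"offset":[0,0,0],"roll":0,"fingers":91}]'
python3 - <<'E'
from lib import *
go(.445,.165,.2,90)
d=read_camera("wrist"); cv2.imwrite("pics/w2.png",cv2.resize(d["color"][:,:,::-1],None,fx=.6,fy=.6))
E
```

```text
time: 4.17
position: [0.4406, -0.3968, 0.2122]
ee_rot: [0.706, 0.708, -0.0, 0.003]
contact_force: [-0.3, -0.4, -0.8]
finger_gap: 0.0741
grasp_force: 0.0
off [561.8   6.6  12.2] roll 0.2 phi 90.2 j6 -0.74
```

View pics/w2.png

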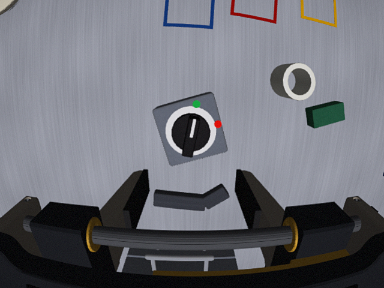

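The knob's line now points at the green dot at (196,103). On to the gold housing.

```bash
python3 -m creep '[{"offset":[40,0,0],"roll":0,"fingers":91},{"offset":[40,0,0],"roll":0,"fingers":91},{"offset":[40,0,0],"roll":0,"fingers":91},{"offset":[40,0,0],"roll":0,"fingers":91},{"offset":[40,0,0],"roll":0,"fingers":91},{"offset":[40,0,0],"roll":0,"fingers":91},{"offset":[40,0,0],"roll":0,"fingers":91},{"offset":[40,0,0],"roll":0,"fingers":91},{"offset":[40,0,0],"roll":0,"fingers":91},{"offset":[40,0,0],"roll":0,"fingers":91}]'
python3 -m creep '[{"offset":[40,0,0],"roll":0,"fingers":91},{"offset":[40,0,0],"roll":0,"fingers":91},{"offset":[40,2,0],"roll":0,"fingers":91},{"offset":[40,2,0],"roll":0,"fingers":91},{"offset":[0,0,0],"roll":0,"fingers":91},{"offset":[0,0,0],"roll":0,"fingers":91},{"offset":[0,0,0],"roll":0,"fingers":91}]'
python3 - <<'E'
from lib import *
d=read_camera("wrist"); cv2.imwrite("pics/w3.png",d["color"][:,:,::-1])
def est(c,s,dm,z,zz,n):
    uv=project(d,[*s,zz],"wrist")[0]
    try: p,f=fit(d,"wrist",c,uv,dm,z); print(n,c,uv.round(),np.round(p[:2],4),round(np.degrees(p[2]),1),round(f,3))
    except Exception as e: print(n,c,e)
est("gold",(.445,.185),H,0,.045,"h"); est("red",(.557,.157),H,0,.045,"h"); est("blue",(.685,.158),H,0,.045,"h")
for c,s in (("gold",(.602,.343)),("red",(.517,.357)),("blue",(.434,.348))): est(c,s,C,.003,.02,"c")
go(.445,.185,.2,90)
E
```

```text
time: 5.05
position: [0.4359, 0.0064, 0.2073]
ee_rot: [0.706, 0.708, -0.001, -0.001]
contact_force: [0.9, -0.1, 0.5]
finger_gap: 0.0906
grasp_force: 0.0
time: 5.63
position: [0.4397, 0.1643, 0.2073]
ee_rot: [0.705, 0.709, -0.001, -0.0]
contact_force: [-0.1, 0.3, -0.4]
finger_gap: 0.091
grasp_force: 0.0
h gold [327. 203.] [0.4454 0.1861] -2.6 0.033
h red [443. 234.] [0.5558 0.156 ] 4.6 0.062
h blue [551. 234.] [0.6845 0.1583] -8.5 0.066
c gold [483.  50.] [0.5992 0.3415] 3.8 0.016
c red [402.  27.] [0.5149 0.3582] 2.2 0.012
c blue [316.  31.] [0.4331 0.3476] 2.9 0.015
off [21.2  5.1  7.6] roll 0.2 phi 90.2 j6 0.35
```

View pics/w3.png

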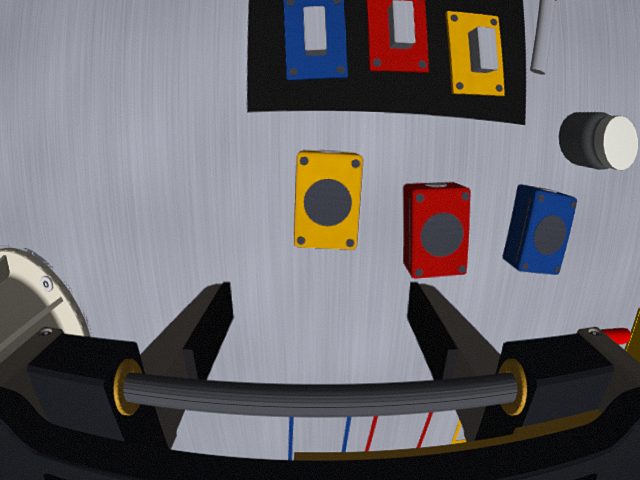

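The wrist view agrees with the top fits: gold housing at (328,200), red at (437,230), blue at (545,230), and the covers at the top edge. Now I'll grasp the gold housing.

```bash
python3 -m creep '[{"offset":[11,3,0],"roll":1,"fingers":91},{"offset":[11,3,0],"roll":1,"fingers":91},{"offset":[0,0,40],"roll":0,"fingers":91},{"offset":[0,0,40],"roll":0,"fingers":91},{"offset":[0,0,40],"roll":0,"fingers":91},{"offset":[0,0,35],"roll":0,"fingers":91},{"offset":[0,0,25],"roll":0,"fingers":91},{"offset":[0,0,13],"roll":0,"fingers":91},{"offset":[0,0,0],"roll":0,"fingers":91},{"offset":[0,0,0],"roll":0,"fingers":91}]'
python3 -m creep '[{"offset":[0,0,0],"roll":0,"fingers":50},{"offset":[0,0,0],"roll":0,"fingers":50},{"offset":[0,0,0],"roll":0,"fingers":50},{"offset":[0,0,0],"roll":0,"fingers":50},{"offset":[0,0,0],"roll":0,"fingers":50},{"offset":[0,0,0],"roll":0,"fingers":50}]'
python3 - <<'E'
from lib import *
go(.6843,-.128,.013,87.6)
E
```

```text
time: 6.52
position: [0.4464, 0.1852, 0.0152]
ee_rot: [0.719, 0.695, -0.001, -0.0]
contact_force: [-0.3, 0.1, 0.3]
finger_gap: 0.0911
grasp_force: 0.0
time: 7.02
position: [0.4467, 0.1869, 0.0162]
ee_rot: [0.718, 0.696, 0.0, -0.0]
contact_force: [-1.3, -0.8, 7.1]
finger_gap: 0.0598
grasp_force: 30.0
off [-307.5  247.     3.2] roll 0.7 phi 88.3 j6 0.42
```

```bash
python3 -m creep '[{"offset":[-8,0,0],"roll":0,"fingers":50},{"offset":[-16,0,0],"roll":0,"fingers":50},{"offset":[-20,0,0],"roll":0,"fingers":50},{"offset":[-20,0,0],"roll":0,"fingers":50},{"offset":[-20,0,0],"roll":0,"fingers":50},{"offset":[-20,0,0],"roll":0,"fingers":50},{"offset":[-20,0,0],"roll":0,"fingers":50},{"offset":[-16,8,0],"roll":0,"fingers":50},{"offset":[-14,14,0],"roll":0,"fingers":50},{"offset":[-12,16,0],"roll":0,"fingers":50}]'
python3 -m creep '[{"offset":[-12,18,0],"roll":0,"fingers":50},{"offset":[-12,18,0],"roll":0,"fingers":50},{"offset":[-12,18,0],"roll":0,"fingers":50},{"offset":[-12,18,0],"roll":0,"fingers":50},{"offset":[-12,18,0],"roll":0,"fingers":50},{"offset":[-12,18,0],"roll":0,"fingers":50},{"offset":[-12,18,0],"roll":0,"fingers":50},{"offset":[-12,18,0],"roll":0,"fingers":50},{"offset":[0,0,0],"roll":0,"fingers":50},{"offset":[0,0,0],"roll":0,"fingers":50}]'
python3 - <<'E'
from lib import *
go(.6843,-.127,.013,87.6)
E
```

```text
time: 7.85
position: [0.4759, 0.0198, 0.0161]
ee_rot: [0.718, 0.696, -0.002, -0.003]
contact_force: [-16.1, 14.2, 25.6]
finger_gap: 0.0601
grasp_force: 30.0
time: 8.68
position: [0.623, -0.0818, 0.0163]
ee_rot: [0.718, 0.696, 0.001, 0.002]
contact_force: [3.6, -2.5, 3.0]
finger_gap: 0.0598
grasp_force: 30.0
off [-43.3  62.7   3.3] roll 0.6 phi 88.2 j6 -0.1
```

```bash
python3 -m creep '[{"offset":[-10,14,0],"roll":0.3,"fingers":50},{"offset":[-10,16,0],"roll":0.3,"fingers":50},{"offset":[-10,15,0],"roll":0,"fingers":50},{"offset":[-8,11,0],"roll":0,"fingers":50},{"offset":[-5,6,0],"roll":0,"fingers":50},{"offset":[0,0,0],"roll":0,"fingers":50},{"offset":[0,0,0],"roll":0,"fingers":50}]'
python3 -c "
from lib import *
go(.6843,-.127,.013,87.6)"
```

```text
time: 9.27
position: [0.6809, -0.1259, 0.016]
ee_rot: [0.721, 0.693, -0.0, 0.0]
contact_force: [-0.4, -1.3, 5.1]
finger_gap: 0.0595
grasp_force: 30.0
off [-0.9  3.5  3. ] roll 0.1 phi 87.7 j6 -0.14
```

```bash
python3 -m creep '[{"offset":[-1,3.5,0],"roll":0,"fingers":50},{"offset":[0,0,0],"roll":0,"fingers":50},{"offset":[0,0,0],"roll":0,"fingers":91},{"offset":[0,0,0],"roll":0,"fingers":91},{"offset":[0,0,0],"roll":0,"fingers":91},{"offset":[0,0,-25],"roll":0,"fingers":91},{"offset":[0,0,-40],"roll":0,"fingers":91},{"offset":[0,0,-40],"roll":0,"fingers":91},{"offset":[0,0,-40],"roll":0,"fingers":91},{"offset":[0,0,-40],"roll":-2,"fingers":91}]'
python3 -m creep '[{"offset":[0,0,0],"roll":-3,"fingers":91},{"offset":[0,0,0],"roll":-2,"fingers":91},{"offset":[0,0,0],"roll":0,"fingers":91}]'
cat >> lib.py <<'E'
def survey(d,name,items):
    for n,c,s in items:
        dm,z,zz={"h":(H,0,.045),"c":(C,.003,.02),"m":(M,0,0),"hc":(HC,0,.053)}[n]
        uv=project(d,[*s,zz],name)[0]
        try: p,f=fit(d,name,c,uv,dm,z); print(n,c,uv.round(),np.round(p[:2],4),round(np.degrees(p[2]),1),round(f,3))
        except Exception as e: print(n,c,e)
E
python3 - <<'E'
from lib import *
d=read_camera("wrist"); cv2.imwrite("pics/w4.png",d["color"][:,:,::-1])
survey(d,"wrist",[("h","gold",(.684,-.128)),("m","gold",(.684,-.19)),("m","red",(.553,-.142)),("h","red",(.556,.156))])
go(.556,.157,.2,94.4)
E
```

```text
time: 10.1
position: [0.6842, -0.1269, 0.2022]
ee_rot: [0.709, 0.705, -0.0, -0.0]
contact_force: [0.1, -0.5, 0.4]
finger_gap: 0.0911
grasp_force: 0.0
time: 10.35
position: [0.6849, -0.1271, 0.2015]
ee_rot: [0.677, 0.736, 0.0, 0.001]
contact_force: [-0.6, -0.3, -0.7]
finger_gap: 0.0912
grasp_force: 0.0
h gold [319. 228.] [ 0.6798 -0.1128] -1.1 0.281
m gold [314. 273.] [ 0.6835 -0.1263] -1.4 0.026
m red [195. 221.] [ 0.5526 -0.1412] -5.4 0.013
h red [208. -70.] [ 0.5624 -0.1294] -3.7 0.146
off [ 293.4 -105.1    0.6] roll 0.2 phi 94.6 j6 -0.27
```

View pics/w4.png

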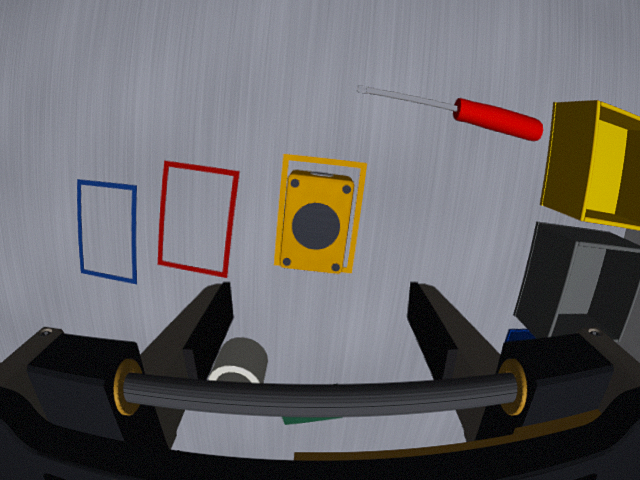

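The gold housing sits inside its outline: bore at (316,226) against an expected (319,228), about 2 mm off. Next, red.

```bash
python3 -m creep '[{"offset":[36,-13,0],"roll":0,"fingers":91},{"offset":[37,-13,0],"roll":0,"fingers":91},{"offset":[37,-13,0],"roll":0,"fingers":91},{"offset":[37,-13,0],"roll":0,"fingers":91},{"offset":[37,-13,0],"roll":0,"fingers":91},{"offset":[37,-13,0],"roll":0,"fingers":91},{"offset":[37,-13,0],"roll":0,"fingers":91},{"offset":[36,-14,0],"roll":0,"fingers":91},{"offset":[0,0,0],"roll":0,"fingers":91},{"offset":[0,0,0],"roll":0,"fingers":91}]'
python3 - <<'E'
from lib import *
d=read_camera("wrist")
survey(d,"wrist",[("h","red",(.556,.156)),("h","blue",(.685,.158)),("c","gold",(.6,.342)),("c","red",(.516,.358)),("c","blue",(.433,.348))])
go(.556,.1565,.014,94.4)
d=read_camera("top"); survey(d,"top",[("m","red",(.553,-.142)),("m","blue",(.437,-.164))])
E
```

```text
time: 11.23
position: [0.555, 0.159, 0.2]
ee_rot: [0.677, 0.736, -0.0, -0.0]
contact_force: [-0.1, -0.0, -0.7]
finger_gap: 0.0913
grasp_force: 0.0
h red [321. 231.] [0.5563 0.1558] 4.1 0.046
h blue [456. 240.] [0.6848 0.1577] -6.5 0.065
c gold [385.  37.] [0.5998 0.3417] 4.1 0.01
c red [296.  13.] [0.5157 0.3581] 1.9 0.016
c blue [210.  22.] [0.4337 0.3475] 3.2 0.016
off [ -1.3   0.2 186.1] roll 0.3 phi 94.7 j6 0.19
m red [379. 254.] [ 0.5535 -0.1423] -5.5 0.03
m blue [388. 296.] [ 0.4379 -0.1635] -4.0 0.029
```

```bash
python3 -m creep '[{"offset":[-2,1,30],"roll":0.5,"fingers":91},{"offset":[0,0,40],"roll":0,"fingers":91},{"offset":[0,0,40],"roll":0,"fingers":91},{"offset":[0,0,40],"roll":0,"fingers":91},{"offset":[0,0,25],"roll":0,"fingers":91},{"offset":[0,0,10],"roll":0,"fingers":91},{"offset":[0,0,0],"roll":0,"fingers":91},{"offset":[0,0,0],"roll":0,"fingers":91},{"offset":[0,0,0],"roll":0,"fingers":50},{"offset":[0,0,0],"roll":0,"fingers":50}]'
python3 -m creep '[{"offset":[0,0,0],"roll":0,"fingers":50},{"offset":[0,0,0],"roll":0,"fingers":50},{"offset":[0,0,0],"roll":0,"fingers":50},{"offset":[0,0,0],"roll":0,"fingers":50},{"offset":[0,0,0],"roll":0,"fingers":50}]'
python3 - <<'E'
from lib import *
go(.553,-.1405,.014,84.5)
E
```

```text
time: 12.17
position: [0.5589, 0.1557, 0.0175]
ee_rot: [0.681, 0.732, 0.001, 0.001]
contact_force: [-0.1, 0.3, 0.2]
finger_gap: 0.0797
grasp_force: 0.0
time: 12.58
position: [0.5572, 0.1557, 0.0162]
ee_rot: [0.681, 0.732, 0.0, -0.0]
contact_force: [-1.8, 0.7, 4.9]
finger_gap: 0.0596
grasp_force: 3.0
off [-295.1  -25.6    2.2] roll 9.7 phi 94.2 j6 0.2
```

```bash
python3 -m creep '[{"offset":[0,0,0],"roll":0,"fingers":50},{"offset":[-8,-1,0],"roll":0,"fingers":50},{"offset":[-16,-1,0],"roll":0,"fingers":50},{"offset":[-20,-2,0],"roll":0,"fingers":50},{"offset":[-20,-2,0],"roll":0,"fingers":50},{"offset":[-20,-2,0],"roll":0,"fingers":50},{"offset":[-20,-2,0],"roll":0,"fingers":50},{"offset":[-20,-2,0],"roll":0,"fingers":50},{"offset":[-20,-2,0],"roll":0,"fingers":50},{"offset":[-16,-1,0],"roll":0,"fingers":50}]'
python3 -m creep '[{"offset":[-14,-1,0],"roll":0,"fingers":50},{"offset":[-18,-2,0],"roll":0,"fingers":50},{"offset":[-20,-2,0],"roll":0,"fingers":50},{"offset":[-20,-2,0],"roll":0,"fingers":50},{"offset":[-20,-2,0],"roll":0,"fingers":50},{"offset":[-20,-2,0],"roll":0,"fingers":50},{"offset":[-14,-1,0],"roll":0,"fingers":50},{"offset":[-8,0,0],"roll":0,"fingers":50},{"offset":[0,0,0],"roll":0,"fingers":50},{"offset":[0,0,0],"roll":0,"fingers":50}]'
python3 - <<'E'
from lib import *
print(status.state()["grasp_force"]);go(.553,-.142,.014,84.5)
E
```

```text
time: 13.42
position: [0.5544, -0.0057, 0.0161]
ee_rot: [0.681, 0.732, 0.001, 0.0]
contact_force: [-0.0, 6.8, 5.2]
finger_gap: 0.0599
grasp_force: 30.0
time: 14.25
position: [0.5521, -0.1412, 0.0161]
ee_rot: [0.681, 0.732, -0.0, 0.001]
contact_force: [-0.9, -6.7, 5.2]
finger_gap: 0.0596
grasp_force: 30.0
30.001424252986908
off [-0.9  0.9  2.1] roll 9.7 phi 94.2 j6 -0.32
```

```bash
python3 -m creep '[{"offset":[-1,1,0],"roll":3.2,"fingers":50},{"offset":[0,0,0],"roll":3.2,"fingers":50},{"offset":[0,0,0],"roll":3.3,"fingers":50},{"offset":[0,0,0],"roll":0,"fingers":50},{"offset":[0,0,0],"roll":0,"fingers":91},{"offset":[0,0,0],"roll":0,"fingers":91},{"offset":[0,0,0],"roll":0,"fingers":91},{"offset":[0,0,-30],"roll":0,"fingers":91},{"offset":[0,0,-40],"roll":0,"fingers":91},{"offset":[0,0,-40],"roll":0,"fingers":91}]'
python3 -m creep '[{"offset":[0,0,-40],"roll":-1,"fingers":91},{"offset":[0,0,-40],"roll":0,"fingers":91},{"offset":[0,0,0],"roll":0,"fingers":91},{"offset":[0,0,0],"roll":0,"fingers":91}]'
python3 - <<'E'
from lib import *
d=read_camera("wrist"); cv2.imwrite("pics/w5.png",d["color"][:,:,::-1]); print(project(d,[[.553,-.142,.045],[.684,-.128,.045]],"wrist"))
go(.685,.1575,.2,83.2)
E
```

```text
time: 15.08
position: [0.5515, -0.1403, 0.1257]
ee_rot: [0.74, 0.672, -0.001, -0.001]
contact_force: [0.5, -0.4, -0.1]
finger_gap: 0.091
grasp_force: 0.0
time: 15.42
position: [0.5542, -0.141, 0.2081]
ee_rot: [0.735, 0.679, 0.001, 0.002]
contact_force: [0.4, 0.2, 0.6]
finger_gap: 0.0912
grasp_force: 0.0
[[318.25525551 226.07047255]
 [454.65282884 201.83690842]]
off [307.6 108.2   6. ] roll 2.3 phi 85.5 j6 -0.17
```

View pics/w5.png

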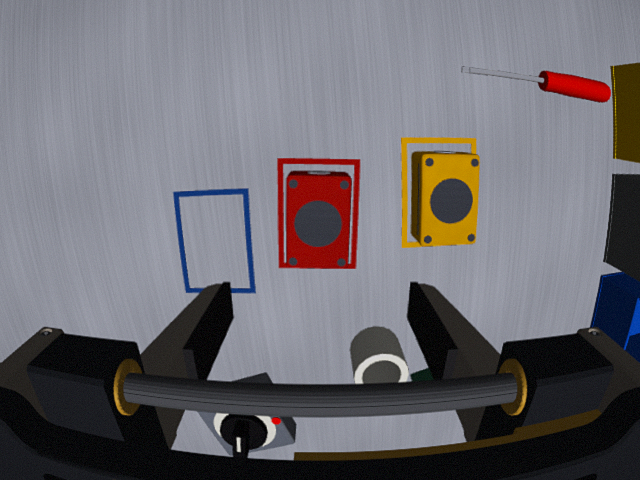

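The red housing's bore is at (318,223) against an expected (318,226). Gold's is at (451,200) against (455,202). Both are good, so blue is next.

```bash
python3 -m creep '[{"offset":[34,12,0],"roll":0,"fingers":91},{"offset":[34,12,0],"roll":0,"fingers":91},{"offset":[34,12,0],"roll":0,"fingers":91},{"offset":[34,12,0],"roll":0,"fingers":91},{"offset":[34,12,0],"roll":0,"fingers":91},{"offset":[34,12,0],"roll":0,"fingers":91},{"offset":[34,12,0],"roll":0,"fingers":91},{"offset":[34,12,0],"roll":0,"fingers":91},{"offset":[35,12,0],"roll":2,"fingers":91},{"offset":[0,0,0],"roll":0,"fingers":91}]'
python3 -m creep '[{"offset":[0,0,0],"roll":0,"fingers":91},{"offset":[0,0,0],"roll":0,"fingers":91}]'
python3 - <<'E'
from lib import *
d=read_camera("wrist"); survey(d,"wrist",[("h","blue",(.685,.158)),("c","gold",(.6,.342))])
go(.685,.1575,.014,83.2)
E
```

```text
time: 16.3
position: [0.6853, 0.1626, 0.2024]
ee_rot: [0.746, 0.666, -0.0, -0.001]
contact_force: [-1.8, -0.3, 0.3]
finger_gap: 0.091
grasp_force: 0.0
time: 16.47
position: [0.6833, 0.1564, 0.2032]
ee_rot: [0.746, 0.666, -0.002, -0.001]
contact_force: [-0.2, 0.2, 0.1]
finger_gap: 0.0913
grasp_force: 0.0
h blue [323. 224.] [0.6836 0.1568] -6.1 0.055
c gold [213.  44.] [0.6011 0.3415] 4.0 0.016
off [  1.8   1.3 189.8] roll 0.3 phi 83.5 j6 0.34
```

```bash
python3 -m creep '[{"offset":[1,0.5,35],"roll":0,"fingers":91},{"offset":[0,0,40],"roll":0,"fingers":91},{"offset":[0,0,40],"roll":0,"fingers":91},{"offset":[0,0,40],"roll":0,"fingers":91},{"offset":[0,0,25],"roll":0,"fingers":91},{"offset":[0,0,8],"roll":0,"fingers":91},{"offset":[0,0,0],"roll":0,"fingers":91},{"offset":[0,0,0],"roll":0,"fingers":91},{"offset":[0,0,0],"roll":0,"fingers":50},{"offset":[0,0,0],"roll":0,"fingers":50}]'
python3 -m creep '[{"offset":[0,0,0],"roll":0,"fingers":50},{"offset":[0,0,0],"roll":0,"fingers":50},{"offset":[0,0,0],"roll":0,"fingers":50},{"offset":[0,0,0],"roll":0,"fingers":50},{"offset":[0,0,0],"roll":0,"fingers":50},{"offset":[0,0,0],"roll":0,"fingers":50}]'
python3 - <<'E'
from lib import *
print(status.state()["contact_force"]);go(.438,.1575,.014,86);go(.438,-.1635,.014,86)
E
```

```text
time: 17.35
position: [0.6869, 0.1579, 0.0201]
ee_rot: [0.746, 0.666, 0.002, 0.001]
contact_force: [0.7, 0.3, 1.6]
finger_gap: 0.0798
grasp_force: 0.0
time: 17.85
position: [0.6852, 0.1581, 0.0185]
ee_rot: [0.746, 0.666, 0.0, -0.0]
contact_force: [-2.5, -0.7, 7.4]
finger_gap: 0.0597
grasp_force: 30.0
[-2.51781998 -0.6609997   7.43737611]
off [ -28.7 -245.6    4.5] roll -2.5 phi 83.5 j6 0.34
off [-347.6 -209.     4.5] roll -2.5 phi 83.5 j6 0.34
```

```bash
python3 -m creep '[{"offset":[-1,-8,0],"roll":0,"fingers":50},{"offset":[-2,-16,0],"roll":0,"fingers":50},{"offset":[-3,-22,0],"roll":0,"fingers":50},{"offset":[-3,-22,0],"roll":0,"fingers":50},{"offset":[-3,-22,0],"roll":0,"fingers":50},{"offset":[-3,-22,0],"roll":0,"fingers":50},{"offset":[-3,-22,0],"roll":0,"fingers":50},{"offset":[-3,-22,0],"roll":0,"fingers":50},{"offset":[-3,-22,0],"roll":0,"fingers":50},{"offset":[-5,-20,0],"roll":0,"fingers":50}]'
python3 -m creep '[{"offset":[-12,-16,0],"roll":0,"fingers":50},{"offset":[-16,-12,0],"roll":0,"fingers":50},{"offset":[-20,-8,0],"roll":0,"fingers":50},{"offset":[-20,-4,0],"roll":0,"fingers":50},{"offset":[-20,0,0],"roll":0,"fingers":50},{"offset":[-20,2,0],"roll":0,"fingers":50},{"offset":[-20,2,0],"roll":0,"fingers":50},{"offset":[-20,2,0],"roll":0,"fingers":50},{"offset":[-12,1,0],"roll":0,"fingers":50},{"offset":[0,0,0],"roll":0,"fingers":50}]'
python3 - <<'E'
from lib import *
s=status.state();print(s["grasp_force"],s["contact_force"]);go(.438,-.1625,.014,86)
E
```

```text
time: 18.68
position: [0.486, 0.1522, 0.0185]
ee_rot: [0.746, 0.666, 0.002, 0.001]
contact_force: [4.1, 2.0, 4.8]
finger_gap: 0.06
grasp_force: 30.0
time: 19.52
position: [0.4349, -0.0053, 0.0184]
ee_rot: [0.747, 0.665, 0.001, 0.001]
contact_force: [0.7, -8.9, 10.1]
finger_gap: 0.0597
grasp_force: 30.0
29.990584552288055 [ 0.67651103 -8.93678067 10.12004268]
off [-155.8   21.2    4.4] roll -2.6 phi 83.4 j6 0.1
```

```bash
python3 -m creep '[{"offset":[-12,2,0],"roll":0,"fingers":50},{"offset":[-20,3,0],"roll":0,"fingers":50},{"offset":[-20,3,0],"roll":0,"fingers":50},{"offset":[-20,3,0],"roll":0,"fingers":50},{"offset":[-20,3,0],"roll":0,"fingers":50},{"offset":[-20,3,0],"roll":0,"fingers":50},{"offset":[-18,2,0],"roll":0,"fingers":50},{"offset":[-15,1,0],"roll":0,"fingers":50},{"offset":[-10,1,0],"roll":0,"fingers":50},{"offset":[0,0,0],"roll":0,"fingers":50}]'
python3 -m creep '[{"offset":[0,0,0],"roll":-1.3,"fingers":50},{"offset":[0,0,0],"roll":-1.3,"fingers":50},{"offset":[0,0,0],"roll":0,"fingers":50}]'
python3 - <<'E'
from lib import *
s=status.state();print(s["grasp_force"],s["contact_force"]);go(.438,-.1625,.014,86)
E
```

```text
time: 20.35
position: [0.4377, -0.1614, 0.0184]
ee_rot: [0.747, 0.665, 0.0, 0.001]
contact_force: [-2.3, -5.2, 10.4]
finger_gap: 0.0599
grasp_force: 30.0
time: 20.6
position: [0.438, -0.1603, 0.0184]
ee_rot: [0.731, 0.683, 0.0, 0.001]
contact_force: [-1.2, -1.0, 9.3]
finger_gap: 0.0595
grasp_force: 30.0
29.985010027885437 [-1.15363893 -1.04701367  9.31319434]
off [-2.1  0.2  4.4] roll 0.1 phi 86.1 j6 -0.29
```

```bash
python3 -m creep '[{"offset":[-2.5,0,0],"roll":0,"fingers":50},{"offset":[0,0,0],"roll":0,"fingers":50},{"offset":[0,0,0],"roll":0,"fingers":91},{"offset":[0,0,0],"roll":0,"fingers":91},{"offset":[0,0,0],"roll":0,"fingers":91},{"offset":[0,0,-30],"roll":0,"fingers":91},{"offset":[0,0,-40],"roll":0,"fingers":91},{"offset":[0,0,-40],"roll":0,"fingers":91},{"offset":[0,0,-40],"roll":0,"fingers":91},{"offset":[0,0,-35],"roll":0,"fingers":91}]'
python3 -m creep '[{"offset":[0,0,0],"roll":0,"fingers":91},{"offset":[0,0,0],"roll":0,"fingers":91}]'
python3 - <<'E'
from lib import *
d=read_camera("wrist"); cv2.imwrite("pics/w6.png",d["color"][:,:,::-1]); print(project(d,[[.438,-.1635,.045],[.553,-.142,.045],[.684,-.128,.045]],"wrist"))
go(.6,.32,.18,94);go(.6,.342,.02,94)
E
```

```text
time: 21.43
position: [0.437, -0.1625, 0.205]
ee_rot: [0.731, 0.682, 0.0, 0.0]
contact_force: [1.4, -0.4, 0.2]
finger_gap: 0.0909
grasp_force: 0.0
time: 21.6
position: [0.4383, -0.1629, 0.2043]
ee_rot: [0.731, 0.682, 0.001, 0.002]
contact_force: [-0.8, 0.9, 0.1]
finger_gap: 0.0909
grasp_force: 0.0
[[319.3073701  226.43419552]
 [441.42421263 196.24818576]
 [556.21892613 179.11908632]]
off [492.5 129.3  22.6] roll -7.9 phi 86.1 j6 -0.29
off [514.5 127.8 182.6] roll -7.9 phi 86.1 j6 -0.29
```

View pics/w6.png

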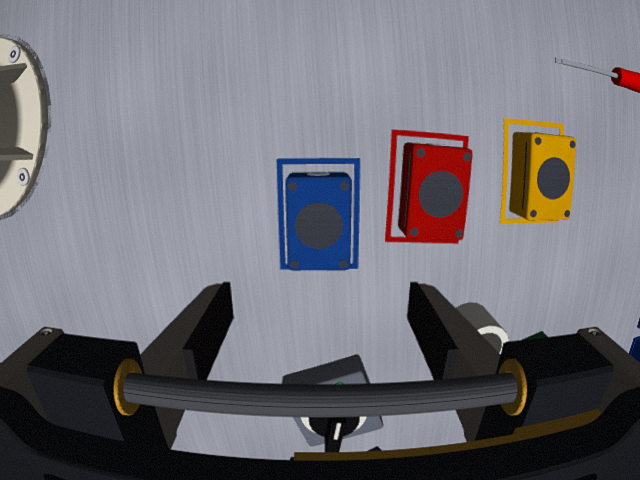

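All three housings are centred in their outlines: blue bore (319,225), red (440,194), gold (553,178), each within about 3 px of expected. Now the gold cover.

```bash
python3 -m creep '[{"offset":[39,10,2],"roll":0,"fingers":60},{"offset":[39,10,2],"roll":0,"fingers":60},{"offset":[39,10,2],"roll":0,"fingers":60},{"offset":[39,10,2],"roll":0,"fingers":60},{"offset":[39,10,2],"roll":0,"fingers":60},{"offset":[39,10,2],"roll":0,"fingers":60},{"offset":[39,10,2],"roll":0,"fingers":60},{"offset":[39,10,2],"roll":0,"fingers":60},{"offset":[39,10,2],"roll":0,"fingers":60},{"offset":[39,10,2],"roll":0,"fingers":60}]'
python3 -m creep '[{"offset":[39,10,0],"roll":0,"fingers":60},{"offset":[39,10,0],"roll":0,"fingers":60},{"offset":[34,9,0],"roll":0,"fingers":60},{"offset":[0,0,0],"roll":-4,"fingers":60},{"offset":[0,0,0],"roll":-4,"fingers":60},{"offset":[0,0,0],"roll":0,"fingers":60},{"offset":[0,0,0],"roll":0,"fingers":60}]'
python3 - <<'E'
from lib import *
d=read_camera("wrist"); survey(d,"wrist",[("c","gold",(.6,.342)),("c","red",(.516,.358)),("c","blue",(.433,.348))])
cv2.imwrite("pics/w7.png",d["color"][:,:,::-1])
go(.6,.342,.016,94)
E
```

```text
time: 22.48
position: [0.5627, 0.2213, 0.1797]
ee_rot: [0.731, 0.682, -0.002, -0.001]
contact_force: [1.1, 0.2, -0.6]
finger_gap: 0.0596
grasp_force: 0.0
time: 23.07
position: [0.5994, 0.3289, 0.1801]
ee_rot: [0.682, 0.731, -0.002, -0.001]
contact_force: [0.1, -0.7, -0.3]
finger_gap: 0.0601
grasp_force: 0.0
c gold [323. 212.] [0.6004 0.3432] 4.0 0.02
c red [232. 189.] [0.5159 0.3594] 1.7 0.012
c blue [150. 196.] [0.4345 0.3491] 3.0 0.018
off [ 13.2   1.2 164.7] roll -0.1 phi 93.9 j6 0.43
```

View pics/w7.png

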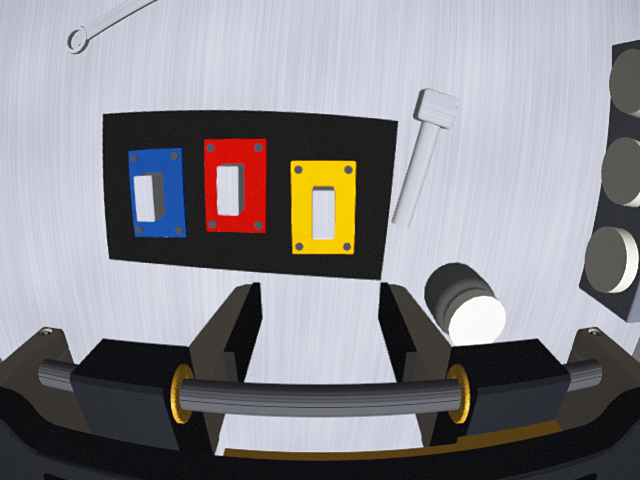

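The wrist view shows the gold cover at (323,205) with its bar aligned to the tool. I'll grasp it.

```bash
python3 -m creep '[{"offset":[7,0.5,0],"roll":0,"fingers":50},{"offset":[7,1,20],"roll":0,"fingers":50},{"offset":[0,0,40],"roll":0,"fingers":50},{"offset":[0,0,40],"roll":0,"fingers":50},{"offset":[0,0,35],"roll":0,"fingers":50},{"offset":[0,0,18],"roll":0,"fingers":50},{"offset":[0,0,8],"roll":0,"fingers":50},{"offset":[0,0,0],"roll":0,"fingers":50},{"offset":[0,0,0],"roll":0,"fingers":50}]'
python3 -m creep '[{"offset":[0,0,0],"roll":0,"fingers":10},{"offset":[0,0,0],"roll":0,"fingers":10},{"offset":[0,0,0],"roll":0,"fingers":10},{"offset":[0,0,0],"roll":0,"fingers":10},{"offset":[0,0,0],"roll":0,"fingers":10},{"offset":[0,0,0],"roll":0,"fingers":10},{"offset":[0,0,0],"roll":0,"fingers":10}]'
python3 -c "
from lib import *
go(.6,.342,.016,94)"
```

```text
time: 23.87
position: [0.6016, 0.3438, 0.0223]
ee_rot: [0.682, 0.731, 0.0, 0.0]
contact_force: [0.5, 0.4, -0.4]
finger_gap: 0.0501
grasp_force: 0.0
time: 24.45
position: [0.6013, 0.3437, 0.0224]
ee_rot: [0.682, 0.732, 0.0, 0.0]
contact_force: [-1.2, -0.6, 6.9]
finger_gap: 0.0198
grasp_force: 30.0
off [-1.6 -1.4  6.4] roll 0.1 phi 94.1 j6 0.45
```

```bash
cat >> lib.py <<'E'
def bore(d,name,col,xy,z=.045,w=22):
    """centre of the housing's bore: hole inside the coloured blob near xy"""
    u=project(d,[*xy,z],name)[0].astype(int); o=np.maximum(u-w,0); im=d["color"][o[1]:u[1]+w,o[0]:u[0]+w]
    hsv=cv2.cvtColor(im,cv2.COLOR_RGB2HSV); m=((hsv[...,1]<110)&(hsv[...,2]<120)).astype(np.uint8)
    n,l,st,ce=cv2.connectedComponentsWithStats(m)
    k=[i for i in range(1,n) if st[i,4]>60 and st[i,2]<1.6*st[i,3]<2.6*st[i,2]]
    for i in k: print(col,"bore",np.round(back(d,ce[i]+o,z,name),4),"area",st[i,4])
    if not k: print(col,"no bore",st[1:6].tolist())
SPOT={"gold":(.684,-.128),"red":(.553,-.142),"blue":(.438,-.1635)}
E
python3 -m creep '[{"offset":[0,0,-10],"roll":0,"fingers":10},{"offset":[0,0,-30],"roll":0,"fingers":10},{"offset":[0,0,-40],"roll":0,"fingers":10},{"offset":[0,0,-40],"roll":0,"fingers":10},{"offset":[0,0,-35],"roll":0,"fingers":10},{"offset":[0,0,0],"roll":0,"fingers":10},{"offset":[0,0,0],"roll":0,"fingers":10}]'
python3 - <<'E'
from lib import *
d=read_camera("top")
for c in SPOT: bore(d,"top",c,SPOT[c])
print(status.state()["grasp_force"]); go(.684,-.127,.18,88)
E
```

```text
time: 25.03
position: [0.6022, 0.3442, 0.1796]
ee_rot: [0.682, 0.732, 0.002, 0.001]
contact_force: [-0.1, 0.3, -2.7]
finger_gap: 0.02
grasp_force: 30.0
gold bore [ 0.6816 -0.1277] area 182
red bore [ 0.5533 -0.1403] area 193
blue bore [ 0.4377 -0.1632] area 204
29.999455511569977
off [-475.2   49.6   -2.8] roll 6.1 phi 94.1 j6 0.45
```

```bash
python3 -m creep '[{"offset":[-20,2,0],"roll":0,"fingers":10},{"offset":[-35,4,0],"roll":0,"fingers":10},{"offset":[-38,4,0],"roll":0,"fingers":10},{"offset":[-38,4,0],"roll":0,"fingers":10},{"offset":[-38,4,0],"roll":0,"fingers":10},{"offset":[-38,4,0],"roll":0,"fingers":10},{"offset":[-38,4,0],"roll":0,"fingers":10},{"offset":[-38,4,0],"roll":0,"fingers":10},{"offset":[-38,4,0],"roll":0,"fingers":10},{"offset":[-38,4,0],"roll":0,"fingers":10}]'
python3 -m creep '[{"offset":[-38,4,0],"roll":0,"fingers":10},{"offset":[-35,4,0],"roll":0,"fingers":10},{"offset":[-30,2,0],"roll":0,"fingers":10},{"offset":[-13,1,0],"roll":3,"fingers":10},{"offset":[0,0,0],"roll":3,"fingers":10},{"offset":[0,0,0],"roll":0,"fingers":10},{"offset":[0,0,0],"roll":0,"fingers":10}]'
python3 - <<'E'
from lib import *
print(status.state()["grasp_force"]); go(.683,-.127,.08,88)
d=read_camera("wrist"); cv2.imwrite("pics/w8.png",d["color"][:,:,::-1])
E
```

```text
time: 25.92
position: [0.6627, -0.0137, 0.1741]
ee_rot: [0.682, 0.732, -0.001, -0.002]
contact_force: [0.2, 1.0, -0.6]
finger_gap: 0.0197
grasp_force: 30.0
time: 26.5
position: [0.6822, -0.1267, 0.1745]
ee_rot: [0.719, 0.695, -0.001, -0.001]
contact_force: [-0.2, -0.0, -2.1]
finger_gap: 0.0197
grasp_force: 30.0
29.999705851078033
off [-0.3  0.8 94.5] roll 0.1 phi 88.1 j6 -0.15
```

View pics/w8.png

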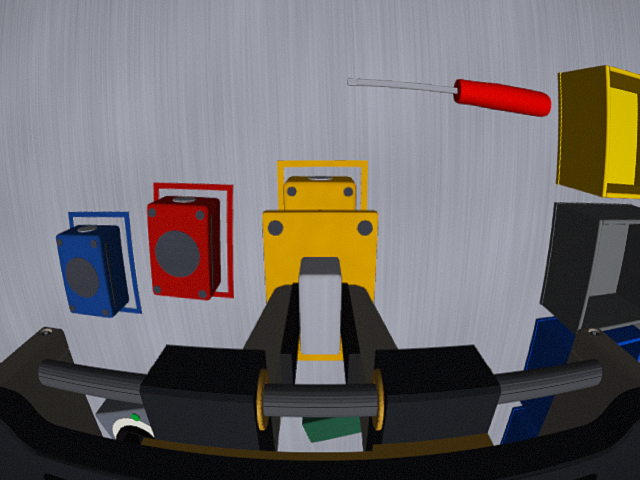

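The held cover, with its front edge from (263,211) to (377,211), is square to the housing below it, whose screws are at (291,191) and (347,191). Lowering it now.

```bash
python3 -m creep '[{"offset":[0,0.5,25],"roll":0,"fingers":10},{"offset":[0,0,30],"roll":0,"fingers":10},{"offset":[0,0,25],"roll":0,"fingers":10},{"offset":[0,0,15],"roll":0,"fingers":10},{"offset":[0,0,5],"roll":0,"fingers":10},{"offset":[0,0,3],"roll":0,"fingers":10},{"offset":[0,0,0],"roll":0,"fingers":10},{"offset":[0,0,0],"roll":0,"fingers":10}]'
python3 -m creep '[{"offset":[0,0,2],"roll":0,"fingers":10},{"offset":[0,0,0],"roll":0,"fingers":10},{"offset":[0,0,0],"roll":0,"fingers":10}]'
python3 -c "
from lib import *
go(.683,-.127,.066,88)"
```

```text
time: 27.22
position: [0.6847, -0.1267, 0.0747]
ee_rot: [0.719, 0.695, 0.0, 0.001]
contact_force: [-1.0, -0.0, -1.2]
finger_gap: 0.0195
grasp_force: 30.0
time: 27.47
position: [0.6843, -0.1269, 0.0723]
ee_rot: [0.719, 0.695, 0.0, 0.0]
contact_force: [0.2, 0.1, -1.0]
finger_gap: 0.0196
grasp_force: 30.0
off [-0.1 -1.3  6.3] roll 0.1 phi 88.1 j6 -0.15
```

```bash
python3 -m creep '[{"offset":[0,-1,2],"roll":0,"fingers":10},{"offset":[0,0,2],"roll":0,"fingers":10},{"offset":[0,0,0],"roll":0,"fingers":10}]'
python3 -m creep '[{"offset":[0,0,1.5],"roll":0,"fingers":10},{"offset":[0,0,0],"roll":0,"fingers":10},{"offset":[0,0,0],"roll":0,"fingers":10}]'
python3 -m creep '[{"offset":[0,0,1.5],"roll":0,"fingers":10},{"offset":[0,0,0],"roll":0,"fingers":10},{"offset":[0,0,0],"roll":0,"fingers":10}]'
```

```text
time: 27.72
position: [0.6829, -0.1268, 0.0675]
ee_rot: [0.719, 0.695, 0.0, 0.0]
contact_force: [-0.5, -0.0, -1.7]
finger_gap: 0.02
grasp_force: 30.0
time: 27.97
position: [0.683, -0.1269, 0.0674]
ee_rot: [0.719, 0.695, -0.0, 0.0]
contact_force: [-4.6, 0.8, 10.3]
finger_gap: 0.0199
grasp_force: 30.0
time: 28.22
position: [0.683, -0.1269, 0.0674]
ee_rot: [0.719, 0.695, 0.0, 0.0]
contact_force: [-8.6, 1.3, 21.6]
finger_gap: 0.0195
grasp_force: 30.0
```

Contact at TCP z = 0.0674. I'll unload, release and lift, then check and go on to the red cover.

```bash
python3 -m creep '[{"offset":[0,0,-2.5],"roll":0,"fingers":10},{"offset":[0,0,0],"roll":0,"fingers":10},{"offset":[0,0,0],"roll":0,"fingers":50},{"offset":[0,0,0],"roll":0,"fingers":50},{"offset":[0,0,0],"roll":0,"fingers":50},{"offset":[0,0,-15],"roll":0,"fingers":50},{"offset":[0,0,-40],"roll":0,"fingers":50},{"offset":[0,0,-40],"roll":0,"fingers":50},{"offset":[0,0,-25],"roll":0,"fingers":50},{"offset":[0,0,0],"roll":0,"fingers":50}]'
python3 -m creep '[{"offset":[0,0,0],"roll":0,"fingers":50},{"offset":[0,0,0],"roll":0,"fingers":50}]'
python3 - <<'E'
from lib import *
d=read_camera("wrist"); cv2.imwrite("pics/w9.png",d["color"][120:320,100:440,::-1])
go(.516,.340,.18,91.8)
E
```

```text
time: 29.05
position: [0.6864, -0.1274, 0.1937]
ee_rot: [0.719, 0.695, 0.003, 0.004]
contact_force: [1.0, -0.2, 0.7]
finger_gap: 0.0502
grasp_force: 0.0
time: 29.22
position: [0.6823, -0.1267, 0.186]
ee_rot: [0.719, 0.695, -0.0, -0.001]
contact_force: [-0.4, -0.1, -0.2]
finger_gap: 0.0501
grasp_force: 0.0
off [ 460.7 -181.7    5.3] roll -3.7 phi 88.1 j6 -0.15
```

View pics/w9.png

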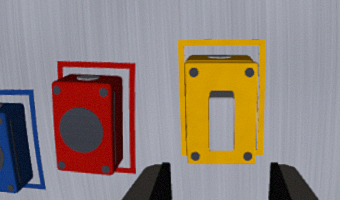

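The gold cover lies flush on its housing, with plate corners at (186,58)–(257,163). Red cover next.

```bash
python3 -m creep '[{"offset":[38,-15,0],"roll":0,"fingers":50},{"offset":[38,-15,0],"roll":0,"fingers":50},{"offset":[38,-15,0],"roll":0,"fingers":50},{"offset":[38,-15,0],"roll":0,"fingers":50},{"offset":[38,-15,0],"roll":0,"fingers":50},{"offset":[38,-15,0],"roll":0,"fingers":50},{"offset":[38,-15,0],"roll":0,"fingers":50},{"offset":[38,-15,0],"roll":0,"fingers":50},{"offset":[38,-15,0],"roll":0,"fingers":50},{"offset":[38,-15,0],"roll":0,"fingers":50}]'
python3 -m creep '[{"offset":[38,-15,0],"roll":0,"fingers":50},{"offset":[38,-15,0],"roll":0,"fingers":50},{"offset":[4,-2,0],"roll":-3.7,"fingers":50},{"offset":[0,0,0],"roll":0,"fingers":50},{"offset":[0,0,0],"roll":0,"fingers":50},{"offset":[0,0,0],"roll":0,"fingers":50}]'
python3 - <<'E'
from lib import *
d=read_camera("wrist"); survey(d,"wrist",[("c","red",(.516,.358)),("c","blue",(.433,.348))])
go(.516,.359,.0205,91.8)
d=read_camera("top")
for c in SPOT: bore(d,"top",c,SPOT[c])
E
```

```text
time: 30.1
position: [0.544, 0.2594, 0.1852]
ee_rot: [0.719, 0.695, -0.001, -0.0]
contact_force: [-0.0, 0.5, -0.7]
finger_gap: 0.0499
grasp_force: 0.0
time: 30.6
position: [0.5165, 0.3379, 0.186]
ee_rot: [0.697, 0.717, -0.001, -0.0]
contact_force: [0.4, -0.3, -0.1]
finger_gap: 0.05
grasp_force: 0.0
c red [321. 203.] [0.5153 0.3595] 2.0 0.019
c blue [232. 212.] [0.4338 0.3491] 2.7 0.015
off [ 21.3  -0.3 165.9] roll -0.2 phi 91.6 j6 0.55
gold no bore [[9, 13, 2, 3, 4], [6, 14, 1, 7, 7], [37, 14, 2, 2, 4], [6, 22, 1, 1, 1], [16, 25, 16, 2, 22]]
red bore [ 0.5534 -0.1404] area 195
blue bore [ 0.4377 -0.1632] area 204
```

```bash
python3 -m creep '[{"offset":[11,0,0],"roll":0,"fingers":50},{"offset":[10.5,-0.5,20],"roll":0,"fingers":50},{"offset":[0,0,40],"roll":0,"fingers":50},{"offset":[0,0,40],"roll":0,"fingers":50},{"offset":[0,0,35],"roll":0,"fingers":50},{"offset":[0,0,20],"roll":0,"fingers":50},{"offset":[0,0,8],"roll":0,"fingers":50},{"offset":[0,0,0],"roll":0,"fingers":50},{"offset":[0,0,0],"roll":0,"fingers":50}]'
python3 -m creep '[{"offset":[0,0,0],"roll":0,"fingers":10},{"offset":[0,0,0],"roll":0,"fingers":10},{"offset":[0,0,0],"roll":0,"fingers":10},{"offset":[0,0,0],"roll":0,"fingers":10},{"offset":[0,0,0],"roll":0,"fingers":10},{"offset":[0,0,0],"roll":0,"fingers":10},{"offset":[0,0,0],"roll":0,"fingers":10}]'
python3 -m creep '[{"offset":[0,0,-10],"roll":0,"fingers":10},{"offset":[0,0,-30],"roll":0,"fingers":10},{"offset":[0,0,-40],"roll":0,"fingers":10},{"offset":[0,0,-40],"roll":0,"fingers":10},{"offset":[0,0,-40],"roll":0,"fingers":10},{"offset":[0,0,0],"roll":0,"fingers":10},{"offset":[0,0,0],"roll":0,"fingers":10}]'
python3 -c "
from lib import *
go(.553,-.141,.18,85)"
```

```text
time: 31.45
position: [0.5162, 0.3609, 0.0248]
ee_rot: [0.696, 0.718, 0.0, 0.0]
contact_force: [0.3, -0.1, 0.9]
finger_gap: 0.0502
grasp_force: 0.0
time: 32.03
position: [0.5158, 0.3609, 0.0249]
ee_rot: [0.696, 0.718, 0.0, 0.0]
contact_force: [-1.3, -1.3, 6.2]
finger_gap: 0.0199
grasp_force: 30.0
time: 32.62
position: [0.5167, 0.3614, 0.1872]
ee_rot: [0.696, 0.718, 0.003, 0.0]
contact_force: [-0.7, 0.8, -2.5]
finger_gap: 0.0196
grasp_force: 30.0
off [-503.3   20.8    7.2] roll 6.8 phi 91.8 j6 0.58
```

```bash
python3 -m creep '[{"offset":[-20,1,0],"roll":0,"fingers":10},{"offset":[-35,1,0],"roll":0,"fingers":10},{"offset":[-38,2,0],"roll":0,"fingers":10},{"offset":[-38,2,0],"roll":0,"fingers":10},{"offset":[-38,2,0],"roll":0,"fingers":10},{"offset":[-38,2,0],"roll":0,"fingers":10},{"offset":[-38,2,0],"roll":0,"fingers":10},{"offset":[-38,2,0],"roll":0,"fingers":10},{"offset":[-38,2,0],"roll":0,"fingers":10},{"offset":[-38,1,0],"roll":0,"fingers":10}]'
python3 -m creep '[{"offset":[-38,1,0],"roll":0,"fingers":10},{"offset":[-38,1,0],"roll":0,"fingers":10},{"offset":[-38,1,0],"roll":0,"fingers":10},{"offset":[-20,1,0],"roll":3.4,"fingers":10},{"offset":[-9,0,0],"roll":3.4,"fingers":10},{"offset":[0,0,0],"roll":0,"fingers":10},{"offset":[0,0,0],"roll":0,"fingers":10}]'
python3 - <<'E'
from lib import *
print(status.state()["grasp_force"]); go(.553,-.140,.075,85)
d=read_camera("wrist"); cv2.imwrite("pics/w10.png",d["color"][120:380,150:500,::-1])
E
```

```text
time: 33.45
position: [0.542, 0.0005, 0.1823]
ee_rot: [0.696, 0.718, -0.001, -0.001]
contact_force: [0.5, 1.1, -1.5]
finger_gap: 0.0197
grasp_force: 30.0
time: 34.03
position: [0.5501, -0.1404, 0.1825]
ee_rot: [0.737, 0.675, -0.001, -0.001]
contact_force: [0.1, -0.5, -1.5]
finger_gap: 0.0197
grasp_force: 30.0
29.997857809066772
off [  0.7   2.8 107.5] roll -0.0 phi 85.0 j6 -0.17
```

View pics/w10.png

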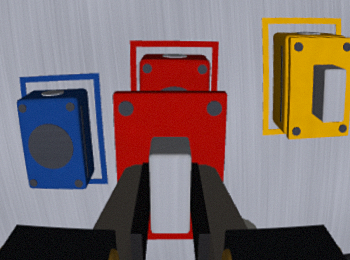

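The red cover, with its front edge from (114,92) to (226,92), is square above the red housing. I'll correct by 3 mm and lower it.

```bash
python3 -m creep '[{"offset":[0.5,2.5,25],"roll":0,"fingers":10},{"offset":[0,0,30],"roll":0,"fingers":10},{"offset":[0,0,25],"roll":0,"fingers":10},{"offset":[0,0,15],"roll":0,"fingers":10},{"offset":[0,0,8],"roll":0,"fingers":10},{"offset":[0,0,4],"roll":0,"fingers":10},{"offset":[0,0,0],"roll":0,"fingers":10},{"offset":[0,0,0],"roll":0,"fingers":10}]'
python3 -c "
from lib import *
go(.553,-.140,.07,85)"
```

```text
time: 34.75
position: [0.5545, -0.1399, 0.0778]
ee_rot: [0.737, 0.676, 0.0, 0.0]
contact_force: [-0.0, 0.2, -1.8]
finger_gap: 0.0195
grasp_force: 30.0
off [-0.2 -1.4  7.8] roll 0.0 phi 85.0 j6 -0.16
```

```bash
python3 -m creep '[{"offset":[0,-1,3],"roll":0,"fingers":10},{"offset":[0,0,2],"roll":0,"fingers":10},{"offset":[0,0,2],"roll":0,"fingers":10},{"offset":[0,0,0],"roll":0,"fingers":10},{"offset":[0,0,0],"roll":0,"fingers":10}]'
python3 -m creep '[{"offset":[0,0,1.5],"roll":0,"fingers":10},{"offset":[0,0,0],"roll":0,"fingers":10},{"offset":[0,0,0],"roll":0,"fingers":10}]'
```

```text
time: 35.17
position: [0.5529, -0.1402, 0.0702]
ee_rot: [0.738, 0.675, 0.0, 0.0]
contact_force: [-0.4, -0.3, -2.8]
finger_gap: 0.02
grasp_force: 30.0
time: 35.42
position: [0.5531, -0.1403, 0.0698]
ee_rot: [0.738, 0.675, 0.0, 0.0]
contact_force: [-5.1, 1.3, 11.9]
finger_gap: 0.02
grasp_force: 30.0
```

Contact. Release, lift, look, then head for the blue cover.

```bash
python3 -m creep '[{"offset":[0,0,-1],"roll":0,"fingers":10},{"offset":[0,0,0],"roll":0,"fingers":10},{"offset":[0,0,0],"roll":0,"fingers":50},{"offset":[0,0,0],"roll":0,"fingers":50},{"offset":[0,0,0],"roll":0,"fingers":50},{"offset":[0,0,-15],"roll":0,"fingers":50},{"offset":[0,0,-40],"roll":0,"fingers":50},{"offset":[0,0,-40],"roll":0,"fingers":50},{"offset":[0,0,-25],"roll":0,"fingers":50},{"offset":[0,0,0],"roll":0,"fingers":50}]'
python3 -m creep '[{"offset":[0,0,0],"roll":0,"fingers":50},{"offset":[0,0,0],"roll":0,"fingers":50}]'
python3 - <<'E'
from lib import *
d=read_camera("wrist"); cv2.imwrite("pics/w11.png",d["color"][110:310,140:500,::-1])
go(.434,.33,.18,93)
E
```

```text
time: 36.25
position: [0.5562, -0.141, 0.1954]
ee_rot: [0.738, 0.675, 0.002, 0.004]
contact_force: [0.7, -0.1, 0.4]
finger_gap: 0.0498
grasp_force: 0.0
time: 36.42
position: [0.5523, -0.1401, 0.1888]
ee_rot: [0.738, 0.675, -0.0, -0.0]
contact_force: [-0.1, -0.4, 0.2]
finger_gap: 0.05
grasp_force: 0.0
off [ 457.7 -158.8    8.2] roll -8.0 phi 85.0 j6 -0.16
```

View pics/w11.png

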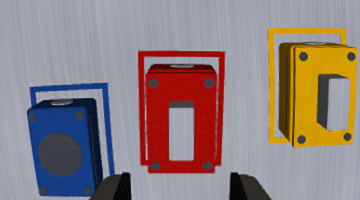

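The red cover is flush on its housing, plate from (147,72) to (215,172). That was my last picture, so from here I check numerically. Blue cover next.

```bash
python3 -m creep '[{"offset":[38,-13,0],"roll":0,"fingers":50},{"offset":[38,-13,0],"roll":0,"fingers":50},{"offset":[38,-13,0],"roll":0,"fingers":50},{"offset":[38,-13,0],"roll":0,"fingers":50},{"offset":[38,-13,0],"roll":0,"fingers":50},{"offset":[38,-13,0],"roll":0,"fingers":50},{"offset":[38,-13,0],"roll":0,"fingers":50},{"offset":[38,-13,0],"roll":0,"fingers":50},{"offset":[38,-13,0],"roll":0,"fingers":50},{"offset":[38,-13,0],"roll":0,"fingers":50}]'
python3 -m creep '[{"offset":[38,-13,0],"roll":0,"fingers":50},{"offset":[38,-13,0],"roll":0,"fingers":50},{"offset":[0,-3,0],"roll":-4,"fingers":50},{"offset":[0,0,0],"roll":-4,"fingers":50},{"offset":[0,0,0],"roll":0,"fingers":50},{"offset":[0,0,0],"roll":0,"fingers":50}]'
python3 - <<'E'
from lib import *
d=read_camera("wrist"); survey(d,"wrist",[("c","blue",(.434,.349))])
go(.434,.349,.0225,93)
d=read_camera("top"); bore(d,"top","blue",SPOT["blue"])
for c in ("gold","red"): survey(d,"top",[("m",c,SPOT[c])])
E
```

```text
time: 37.3
position: [0.4551, 0.2511, 0.188]
ee_rot: [0.738, 0.675, -0.001, -0.0]
contact_force: [1.8, 0.2, 0.3]
finger_gap: 0.0499
grasp_force: 0.0
time: 37.8
position: [0.4339, 0.3276, 0.1882]
ee_rot: [0.689, 0.725, -0.001, -0.0]
contact_force: [-0.4, 0.0, 0.4]
finger_gap: 0.0499
grasp_force: 0.0
c blue [322. 201.] [0.4331 0.3492] 2.7 0.019
off [ 21.5   0.9 166. ] roll -0.2 phi 92.8 j6 0.59
blue bore [ 0.4377 -0.1632] area 204
m gold [373. 208.] [ 0.6842 -0.1265] -2.6 0.036
m red [379. 254.] [ 0.5536 -0.1423] -5.2 0.03
```

```bash
python3 -m creep '[{"offset":[11,0,0],"roll":0,"fingers":50},{"offset":[10.5,0,20],"roll":0,"fingers":50},{"offset":[0,0,40],"roll":0,"fingers":50},{"offset":[0,0,40],"roll":0,"fingers":50},{"offset":[0,0,35],"roll":0,"fingers":50},{"offset":[0,0,20],"roll":0,"fingers":50},{"offset":[0,0,10],"roll":0,"fingers":50},{"offset":[0,0,0],"roll":0,"fingers":50},{"offset":[0,0,0],"roll":0,"fingers":50}]'
python3 -m creep '[{"offset":[0,0,0],"roll":0,"fingers":10},{"offset":[0,0,0],"roll":0,"fingers":10},{"offset":[0,0,0],"roll":0,"fingers":10},{"offset":[0,0,0],"roll":0,"fingers":10},{"offset":[0,0,0],"roll":0,"fingers":10},{"offset":[0,0,0],"roll":0,"fingers":10},{"offset":[0,0,0],"roll":0,"fingers":10}]'
python3 -m creep '[{"offset":[0,0,-10],"roll":0,"fingers":10},{"offset":[0,0,-30],"roll":0,"fingers":10},{"offset":[0,0,-40],"roll":0,"fingers":10},{"offset":[0,0,-40],"roll":0,"fingers":10},{"offset":[0,0,-40],"roll":0,"fingers":10},{"offset":[0,0,0],"roll":0,"fingers":10},{"offset":[0,0,0],"roll":0,"fingers":10}]'
python3 -c "
from lib import *
go(.438,-.162,.18,86)"
```

```text
time: 38.65
position: [0.434, 0.3499, 0.025]
ee_rot: [0.689, 0.725, 0.0, -0.0]
contact_force: [-0.5, 0.2, 0.7]
finger_gap: 0.0504
grasp_force: 0.0
time: 39.23
position: [0.4338, 0.3498, 0.0253]
ee_rot: [0.689, 0.725, 0.0, 0.0]
contact_force: [-1.0, -1.1, 7.4]
finger_gap: 0.0197
grasp_force: 30.0
time: 39.82
position: [0.4346, 0.3504, 0.1875]
ee_rot: [0.689, 0.725, 0.003, 0.0]
contact_force: [-0.3, 0.5, -2.1]
finger_gap: 0.0196
grasp_force: 30.0
off [-511.9  -23.1    7.5] roll 7.0 phi 93.0 j6 0.62
```

```bash
python3 -m creep '[{"offset":[-20,-1,0],"roll":0,"fingers":10},{"offset":[-35,-1,0],"roll":0,"fingers":10},{"offset":[-38,-2,0],"roll":0,"fingers":10},{"offset":[-38,-2,0],"roll":0,"fingers":10},{"offset":[-38,-2,0],"roll":0,"fingers":10},{"offset":[-38,-2,0],"roll":0,"fingers":10},{"offset":[-38,-2,0],"roll":0,"fingers":10},{"offset":[-38,-2,0],"roll":0,"fingers":10},{"offset":[-38,-2,0],"roll":0,"fingers":10},{"offset":[-38,-2,0],"roll":0,"fingers":10}]'
python3 -m creep '[{"offset":[-38,-2,0],"roll":0,"fingers":10},{"offset":[-38,-2,0],"roll":0,"fingers":10},{"offset":[-38,-1,0],"roll":0,"fingers":10},{"offset":[-25,0,0],"roll":3.5,"fingers":10},{"offset":[-15,0,0],"roll":3.5,"fingers":10},{"offset":[0,0,0],"roll":0,"fingers":10},{"offset":[0,0,0],"roll":0,"fingers":10}]'
python3 - <<'E'
from lib import *
print(status.state()["grasp_force"]); go(.438,-.1628,.0705,86)
d=read_camera("wrist")
hsv=cv2.cvtColor(d["color"],cv2.COLOR_RGB2HSV)
survey(d,"wrist",[("m","gold",SPOT["gold"])])
# held cover's front edge, in the picture: leftmost/rightmost/top of big blue blob
m=((hsv[...,0]>=100)&(hsv[...,0]<=125)&(hsv[...,1]>100)&(hsv[...,2]>35)).astype(np.uint8)
n,l,st,ce=cv2.connectedComponentsWithStats(m); print(st[1:][st[1:,4]>300])
E
```

```text
time: 40.65
position: [0.4322, -0.0116, 0.1831]
ee_rot: [0.689, 0.725, -0.001, -0.001]
contact_force: [1.7, -0.3, -1.7]
finger_gap: 0.0198
grasp_force: 30.0
time: 41.23
position: [0.4348, -0.164, 0.1831]
ee_rot: [0.732, 0.681, -0.001, -0.001]
contact_force: [-0.4, 0.8, -1.2]
finger_gap: 0.0194
grasp_force: 30.0
29.999306201934814
off [  1.4   3.1 112.6] roll -0.1 phi 85.9 j6 -0.29
m gold [548. 175.] [ 0.6835 -0.1267] -1.6 0.242
[[  263   159   114   143 10296]
 [  297   333    46    25   362]]
```

```bash
python3 -m creep '[{"offset":[1,2.5,25],"roll":0,"fingers":10},{"offset":[0,0,30],"roll":0,"fingers":10},{"offset":[0,0,25],"roll":0,"fingers":10},{"offset":[0,0,15],"roll":0,"fingers":10},{"offset":[0,0,8],"roll":0,"fingers":10},{"offset":[0,0,4],"roll":0,"fingers":10},{"offset":[0,0,0],"roll":0,"fingers":10},{"offset":[0,0,0],"roll":0,"fingers":10}]'
python3 -c "
from lib import *
go(.438,-.1628,.0705,86)"
```

```text
time: 41.95
position: [0.4391, -0.1629, 0.0782]
ee_rot: [0.731, 0.682, 0.0, 0.0]
contact_force: [0.2, 1.1, -0.6]
finger_gap: 0.0197
grasp_force: 30.0
off [ 0.  -1.1  7.7] roll 0.0 phi 86.0 j6 -0.29
```

```bash
python3 -m creep '[{"offset":[0,-1,3],"roll":0,"fingers":10},{"offset":[0,0,2],"roll":0,"fingers":10},{"offset":[0,0,2],"roll":0,"fingers":10},{"offset":[0,0,0],"roll":0,"fingers":10},{"offset":[0,0,0],"roll":0,"fingers":10}]'
python3 -m creep '[{"offset":[0,0,1.5],"roll":0,"fingers":10},{"offset":[0,0,0],"roll":0,"fingers":10},{"offset":[0,0,0],"roll":0,"fingers":10}]'
```

```text
time: 42.37
position: [0.4376, -0.1632, 0.0707]
ee_rot: [0.732, 0.682, 0.0, 0.0]
contact_force: [-0.4, -0.7, -0.6]
finger_gap: 0.02
grasp_force: 30.0
time: 42.62
position: [0.4378, -0.1633, 0.0703]
ee_rot: [0.732, 0.682, 0.0, 0.0]
contact_force: [-4.5, 2.7, 16.4]
finger_gap: 0.0193
grasp_force: 30.0
```

```bash
python3 -m creep '[{"offset":[0,0,-1.3],"roll":0,"fingers":10},{"offset":[0,0,0],"roll":0,"fingers":10},{"offset":[0,0,0],"roll":0,"fingers":50},{"offset":[0,0,0],"roll":0,"fingers":50},{"offset":[0,0,0],"roll":0,"fingers":50},{"offset":[0,0,-15],"roll":0,"fingers":50},{"offset":[0,0,-40],"roll":0,"fingers":50},{"offset":[0,0,-40],"roll":0,"fingers":50},{"offset":[0,0,-25],"roll":0,"fingers":50},{"offset":[0,0,0],"roll":0,"fingers":50}]'
python3 -m creep '[{"offset":[0,0,0],"roll":0,"fingers":50},{"offset":[0,0,0],"roll":0,"fingers":50}]'
cat >> lib.py <<'E'
def fit_hc(d,name,col,xy,yaw):
    """housing with cover on a mark of the same colour: blob after opening away the thin outline"""
    hsv=cv2.cvtColor(d["color"],cv2.COLOR_RGB2HSV)
    m=sum(((hsv[...,0]>=a)&(hsv[...,0]<=b)).astype(np.uint8) for a,b in HUE[col])*((hsv[...,1]>100)&(hsv[...,2]>35)).astype(np.uint8)
    m=cv2.morphologyEx(m,cv2.MORPH_OPEN,np.ones((5,5) if name=="top" else (9,9),np.uint8))
    e=dict(d); e["color"]=np.where(m[...,None]>0,d["color"],0).astype(np.uint8)
    p,f=fit(e,name,col,project(d,[*xy,.053],name)[0],HC,0,yaw)
    u=project(d,[*xy,.081],name)[0].astype(int); w=16 if name=="top" else 45; o=np.maximum(u-w,0)
    h=hsv[o[1]:u[1]+w,o[0]:u[0]+w]; b=((h[...,1]<60)&(h[...,2]>150)).astype(np.uint8); n,l,st,ce=cv2.connectedComponentsWithStats(b)
    bars=[(np.round(back(d,ce[i]+o,.081,name),4).tolist(),int(st[i,4])) for i in range(1,n) if st[i,4]>30]
    print(name,col,np.round(p[:2],4),round(np.degrees(p[2]),1),round(f,3),"bars",bars)
E
python3 - <<'E'
from lib import *
d=read_camera("wrist"); fit_hc(d,"wrist","blue",SPOT["blue"],-.07); fit_hc(d,"wrist","red",SPOT["red"],-.09); fit_hc(d,"wrist","gold",SPOT["gold"],-.04)
go(.4393,-.395,.19,80)
E
```

```text
time: 43.45
position: [0.4407, -0.1643, 0.1955]
ee_rot: [0.732, 0.682, 0.002, 0.004]
contact_force: [1.7, 0.4, -0.4]
finger_gap: 0.0497
grasp_force: 0.0
time: 43.62
position: [0.4371, -0.1629, 0.1897]
ee_rot: [0.732, 0.682, -0.0, -0.0]
contact_force: [0.2, 0.1, -0.5]
finger_gap: 0.0499
grasp_force: 0.0
wrist blue [ 0.4384 -0.1636] -5.8 0.078 bars [([0.4353, -0.1797], 1060), ([0.4372, -0.1639], 1271)]
wrist red [ 0.5446 -0.117 ] -10.3 0.07 bars [([0.5473, -0.1226], 954), ([0.5746, -0.1472], 3317), ([0.5325, -0.1621], 699)]
wrist gold [ 0.682  -0.1273] -2.5 0.065 bars [([0.7088, -0.1304], 4552)]
off [-231.4   18.9   -0.8] roll 6.0 phi 86.0 j6 -0.29
```

The red one seems to have been knocked aside, so I'll confirm from the top view after moving clear.

```bash
python3 -m creep '[{"offset":[-38,3,0],"roll":0,"fingers":91},{"offset":[-38,3,0],"roll":0,"fingers":91},{"offset":[-38,3,0],"roll":0,"fingers":91},{"offset":[0,0,0],"roll":0,"fingers":91},{"offset":[0,0,0],"roll":0,"fingers":91}]'
python3 - <<'E'
from lib import *
for n in ("wrist","top"):
    d=read_camera(n)
    for c,y in (("blue",-.07),("red",-.15),("gold",-.04)): fit_hc(d,n,c,(.547,-.122) if c=="red" else SPOT[c],y)
    hsv=cv2.cvtColor(d["color"],cv2.COLOR_RGB2HSV)
cv2.imwrite("pics/t2.png",d["color"][:,:,::-1])
E
```

```text
time: 44.08
position: [0.4376, -0.2785, 0.1885]
ee_rot: [0.733, 0.681, -0.0, -0.002]
contact_force: [-0.3, -0.7, -0.2]
finger_gap: 0.0812
grasp_force: 0.0
wrist blue [ 0.433  -0.1631] -3.1 0.077 bars [([0.4051, -0.1618], 308), ([0.4372, -0.1655], 1394), ([0.4648, -0.1844], 72)]
wrist red [ 0.5474 -0.1148] -7.0 0.061 bars [([0.5751, -0.1227], 1708), ([0.5476, -0.1199], 1101)]
wrist gold [ 0.68   -0.1273] 1.8 0.076 bars [([0.7026, -0.1318], 2593)]
top blue [ 0.4372 -0.1668] -3.3 0.079 bars []
top red [ 0.547  -0.1181] -8.0 0.114 bars [([0.5499, -0.1081], 36)]
top gold [ 0.6851 -0.1304] -4.2 0.086 bars [([0.6858, -0.1219], 51)]
```

```bash
python3 -c "
from lib import *
go(.5475,-.135,.22,82)"
```

```text
off [149.1  99.5 -31.1] roll 3.9 phi 85.9 j6 -0.5
```

```bash
python3 -m creep '[{"offset":[30,20,-10],"roll":0,"fingers":91},{"offset":[30,20,-10],"roll":0,"fingers":91},{"offset":[30,20,-10],"roll":0,"fingers":91},{"offset":[30,20,-2],"roll":0,"fingers":91},{"offset":[29,20,0],"roll":4,"fingers":91},{"offset":[0,0,0],"roll":0,"fingers":91},{"offset":[0,0,0],"roll":0,"fingers":91},{"offset":[0,0,0],"roll":0,"fingers":91}]'
python3 - <<'E'
from lib import *
d=read_camera("wrist"); cv2.imwrite("pics/w12.png",d["color"][:,:,::-1])
fit_hc(d,"wrist","red",(.547,-.119),-.13)
hsv=cv2.cvtColor(d["color"],cv2.COLOR_RGB2HSV)
# plate top alone: bright red vs darker sides
u=project(d,[.547,-.119,.053],"wrist")[0].astype(int); print("u",u)
red=((hsv[...,0]<9)|(hsv[...,0]>170))&(hsv[...,1]>100)
w=hsv[u[1]-90:u[1]+90,u[0]-90:u[0]+90]; r=red[u[1]-90:u[1]+90,u[0]-90:u[0]+90]
print("V hist",np.histogram(w[...,2][r],bins=range(0,260,20))[0])
# screw heads (dark dots) and bar top, in plane coordinates
m=(~r&(w[...,2]<125)).astype(np.uint8); n,l,st,ce=cv2.connectedComponentsWithStats(m)
for i in range(1,n):
    if 25<st[i,4]<250: print("dot",(ce[i]+u-90).round(1),st[i].tolist(),back(d,ce[i]+u-90,.053,"wrist").round(4))
go(.547,-.119,.2,82)
E
```

```text
time: 44.85
position: [0.5479, -0.135, 0.2217]
ee_rot: [0.754, 0.657, -0.001, -0.001]
contact_force: [0.2, -0.7, -0.4]
finger_gap: 0.0911
grasp_force: 0.0
wrist red [ 0.5482 -0.1173] -5.6 0.046 bars [([0.5142, -0.1163], 1300), ([0.5697, -0.1332], 892), ([0.5487, -0.1181], 1035)]
u [317 207]
V hist [   4    0   24   36   83  146  320 5282   47    0    0    0]
dot [323.6 152.6] [85, 35, 29, 3, 49] [ 0.5594 -0.0699]
dot [342.1 165.3] [112, 45, 7, 8, 49] [ 0.5745 -0.0837]
dot [291.6 168.3] [61, 48, 8, 8, 49] [ 0.5287 -0.0801]
dot [318.2 185.8] [80, 67, 23, 6, 86] [ 0.5504 -0.0994]
dot [243.5 198.8] [0, 78, 32, 9, 145] [ 0.4797 -0.1013]
dot [345.4 243.5] [115, 123, 8, 8, 47] [ 0.5684 -0.1575]
dot [297.1 246. ] [67, 126, 7, 7, 42] [ 0.5225 -0.1537]
off [16.5 -3.  21.8] roll 0.0 phi 82.0 j6 -0.11
```

The screw heads put the red cover at (0.5485, -0.1188) with yaw -4.7°. It is still flush on its housing, and both were shifted about 23 mm. I'll grip the housing low, closing along its x, and slide it back gently.

```bash
python3 -m creep '[{"offset":[8.5,-1,20],"roll":-1.5,"fingers":91},{"offset":[8.5,-0.5,30],"roll":-1.5,"fingers":91},{"offset":[0,0,40],"roll":0,"fingers":91},{"offset":[0,0,40],"roll":0,"fingers":91},{"offset":[0,0,35],"roll":0,"fingers":91},{"offset":[0,0,20],"roll":0,"fingers":91},{"offset":[0,0,10],"roll":0,"fingers":91},{"offset":[0,0,5],"roll":0,"fingers":91},{"offset":[0,0,0],"roll":0,"fingers":91},{"offset":[0,0,0],"roll":0,"fingers":91}]'
python3 -m creep '[{"offset":[0,0,0],"roll":0,"fingers":80},{"offset":[0,0,0],"roll":0,"fingers":70},{"offset":[0,0,0],"roll":0,"fingers":64},{"offset":[0,0,0],"roll":0,"fingers":60},{"offset":[0,0,0],"roll":0,"fingers":56},{"offset":[0,0,0],"roll":0,"fingers":52},{"offset":[0,0,0],"roll":0,"fingers":50},{"offset":[0,0,0],"roll":0,"fingers":50}]'
python3 -c "
from lib import *
go(.553,-.142,.018,84.5)"
```

```text
time: 45.73
position: [0.5502, -0.1194, 0.0235]
ee_rot: [0.738, 0.675, 0.0, 0.001]
contact_force: [0.2, -0.5, 0.5]
finger_gap: 0.0913
grasp_force: 0.0
time: 46.4
position: [0.5493, -0.1188, 0.0228]
ee_rot: [0.738, 0.675, -0.0, -0.0]
contact_force: [-3.0, -0.8, 6.2]
finger_gap: 0.0595
grasp_force: 30.0
off [-22.8   5.8   4.8] roll 0.5 phi 85.0 j6 -0.13
```

```bash
python3 -m creep '[{"offset":[-1,0.3,0],"roll":0,"fingers":50},{"offset":[-3,0.7,0],"roll":0,"fingers":50},{"offset":[-4,1,0],"roll":0,"fingers":50},{"offset":[-5,1,0],"roll":0,"fingers":50},{"offset":[-4,1,0],"roll":0,"fingers":50},{"offset":[-3,1,0],"roll":0,"fingers":50},{"offset":[-2,0.5,0],"roll":0,"fingers":50},{"offset":[-1,0,0],"roll":0,"fingers":50},{"offset":[0,0,0],"roll":0,"fingers":50},{"offset":[0,0,0],"roll":0,"fingers":50}]'
python3 -c "
from lib import *
go(.553,-.1425,.018,84.5)"
```

```text
time: 47.23
position: [0.5531, -0.1412, 0.0228]
ee_rot: [0.738, 0.675, 0.0, -0.001]
contact_force: [0.1, 6.8, 6.4]
finger_gap: 0.0602
grasp_force: 30.0
off [-1.3  0.   4.8] roll 0.4 phi 84.9 j6 -0.17
```

```bash
python3 -m creep '[{"offset":[-1,0,0],"roll":0,"fingers":50},{"offset":[0,0,0],"roll":0,"fingers":50},{"offset":[0,0,0],"roll":0,"fingers":91},{"offset":[0,0,0],"roll":0,"fingers":91},{"offset":[0,0,0],"roll":0,"fingers":91},{"offset":[0,0,0],"roll":0,"fingers":91},{"offset":[0,0,-30],"roll":0,"fingers":91},{"offset":[0,0,-40],"roll":0,"fingers":91},{"offset":[0,0,-40],"roll":0,"fingers":91},{"offset":[0,0,-40],"roll":0,"fingers":91}]'
python3 -m creep '[{"offset":[-4,0,-40],"roll":0,"fingers":91},{"offset":[-8,0,-10],"roll":0,"fingers":91},{"offset":[-4,0,0],"roll":0,"fingers":91},{"offset":[0,0,0],"roll":0,"fingers":91},{"offset":[0,0,0],"roll":0,"fingers":91}]'
cat >> lib.py <<'E'
from itertools import combinations
def screws(d,col,xy,name="wrist",w=95):
    """cover pose from its four screw heads (the 4 dots that best make a rectangle about xy)"""
    hsv=cv2.cvtColor(d["color"],cv2.COLOR_RGB2HSV); u=project(d,[*xy,.053],name)[0].astype(int); o=np.maximum(u-w,0)
    h=hsv[o[1]:u[1]+w,o[0]:u[0]+w]
    r=sum(((h[...,0]>=a)&(h[...,0]<=b)).astype(np.uint8) for a,b in HUE[col])*(h[...,1]>100)
    n,l,st,ce=cv2.connectedComponentsWithStats(((r==0)&(h[...,2]<135)).astype(np.uint8))
    P=[back(d,ce[i]+o,.053,name) for i in range(1,n) if 20<st[i,4]<160]
    best=None
    for q in combinations(P,4):
        q=np.array(q); c=q.mean(0); rr=np.hypot(*(q-c).T)
        if np.hypot(*(c-xy))>.03: continue
        e=np.abs(rr-.0435).max()
        if best is None or e<best[0]: best=(e,c,q)
    if best is None: print(col,"no screws",len(P)); return
    q=best[2]; q=q[np.argsort(q[:,1])]; v=q[2:].mean(0)-q[:2].mean(0)
    print(col,"cover",best[1].round(4),"yaw",round(np.degrees(np.arctan2(-v[0],v[1])),1),"err",round(best[0],4))
E
python3 - <<'E'
from lib import *
d=read_camera("wrist"); cv2.imwrite("pics/w13.png",d["color"][:,:,::-1])
for c,y in (("blue",-.07),("red",-.09),("gold",-.04)): fit_hc(d,"wrist",c,SPOT[c],y); screws(d,c,SPOT[c])
go(.4393,-.38,.2,80)
E
```

```text
time: 48.07
position: [0.5523, -0.1432, 0.1738]
ee_rot: [0.738, 0.675, -0.0, -0.0]
contact_force: [1.2, 0.2, 0.6]
finger_gap: 0.0911
grasp_force: 0.0
time: 48.48
position: [0.5503, -0.1591, 0.2204]
ee_rot: [0.738, 0.675, -0.001, -0.001]
contact_force: [-0.0, 1.0, 0.8]
finger_gap: 0.0914
grasp_force: 0.0
wrist blue [ 0.4368 -0.1636] -5.7 0.133 bars [([0.4073, -0.1653], 2707), ([0.4383, -0.1639], 831), ([0.4684, -0.204], 98)]
blue cover [ 0.4376 -0.1647] yaw -4.1 err 0.0001
wrist red [ 0.5541 -0.1408] -3.0 0.073 bars [([0.5517, -0.1537], 1437), ([0.5526, -0.1414], 1036)]
red cover [ 0.5526 -0.1419] yaw -4.7 err 0.0
wrist gold [ 0.6814 -0.1273] -2.8 0.103 bars [([0.712, -0.1307], 2794), ([0.6818, -0.1277], 898)]
gold cover [ 0.6827 -0.1281] yaw -1.9 err 0.0001
off [-230.1  -90.9   20.1] roll 4.9 phi 84.9 j6 -0.2
```

Everything is in place: blue, red and gold covers and housings are all within 2 mm and 2° of their marks. Now the knob.

```bash
python3 -m creep '[{"offset":[-35,-13,2],"roll":0,"fingers":60},{"offset":[-35,-13,2],"roll":0,"fingers":60},{"offset":[-35,-13,2],"roll":0,"fingers":60},{"offset":[-35,-13,2],"roll":0,"fingers":60},{"offset":[-35,-13,2],"roll":0,"fingers":60},{"offset":[-35,-13,2],"roll":0,"fingers":60},{"offset":[-35,-14,2],"roll":0,"fingers":60},{"offset":[0,0,0],"roll":4.9,"fingers":60},{"offset":[0,0,0],"roll":0,"fingers":60},{"offset":[0,0,0],"roll":0,"fingers":60}]'
python3 - <<'E'
from lib import *
d=read_camera("wrist"); go(.4393,-.3948,.061,80)
hsv=cv2.cvtColor(d["color"],cv2.COLOR_RGB2HSV); u=project(d,[.4393,-.3948,.07],"wrist")[0].astype(int); o=u-40
h=hsv[o[1]:u[1]+40,o[0]:u[0]+40]
n,l,st,ce=cv2.connectedComponentsWithStats(((h[...,1]<60)&(h[...,2]>170)).astype(np.uint8))
for i in range(1,n):
    if 30<st[i,4]<500:
        pts=np.argwhere(l==i)[:,::-1]+o; w=np.array([back(d,p,.075,"wrist") for p in pts]); c=w.mean(0); ev,V=np.linalg.eigh(np.cov((w-c).T)); print(st[i],c.round(4),"yaw",np.degrees(np.arctan2(V[1,1],V[0,1])).round(1))
E
```

```text
time: 49.37
position: [0.4376, -0.3944, 0.2066]
ee_rot: [0.765, 0.644, -0.0, -0.002]
contact_force: [0.7, -0.5, 1.2]
finger_gap: 0.0598
grasp_force: 0.0
off [ -0.6   1.3 146. ] roll 0.2 phi 80.2 j6 -0.56
[ 38  11   6  31 144] [ 0.4416 -0.3804] yaw 78.6
```

```bash
python3 -m creep '[{"offset":[0,1,30],"roll":1,"fingers":60},{"offset":[0,0,35],"roll":0,"fingers":60},{"offset":[0,0,30],"roll":0,"fingers":60},{"offset":[0,0,25],"roll":0,"fingers":50},{"offset":[0,0,15],"roll":0,"fingers":40},{"offset":[0,0,9],"roll":0,"fingers":30},{"offset":[0,0,0],"roll":0,"fingers":0},{"offset":[0,0,0],"roll":0,"fingers":0},{"offset":[0,0,0],"roll":0,"fingers":0},{"offset":[0,0,0],"roll":0,"fingers":0}]'
python3 -m creep '[{"offset":[0,0,0],"roll":0,"fingers":0},{"offset":[0,0,0],"roll":0,"fingers":0},{"offset":[0,0,0],"roll":0,"fingers":0},{"offset":[0,0,0],"roll":0,"fingers":0}]'
python3 -m creep '[{"offset":[0,0,0],"roll":5,"fingers":0},{"offset":[0,0,0],"roll":6,"fingers":0},{"offset":[0,0,0],"roll":6,"fingers":0},{"offset":[0,0,0],"roll":6,"fingers":0},{"offset":[0,0,0],"roll":6,"fingers":0},{"offset":[0,0,0],"roll":6,"fingers":0},{"offset":[0,0,0],"roll":6,"fingers":0},{"offset":[0,0,0],"roll":6,"fingers":0},{"offset":[0,0,0],"roll":6,"fingers":0},{"offset":[0,0,0],"roll":6,"fingers":0}]'
python3 -m creep '[{"offset":[0,0,0],"roll":5,"fingers":0},{"offset":[0,0,0],"roll":0,"fingers":0},{"offset":[0,0,0],"roll":0,"fingers":0},{"offset":[0,0,0],"roll":0,"fingers":0}]'; python3 -c "
from lib import *
go(.4393,-.3948,.061,17)"
```

```text
time: 50.25
position: [0.4393, -0.3954, 0.0656]
ee_rot: [0.771, 0.637, -0.0, 0.0]
contact_force: [-8.3, 0.5, 12.5]
finger_gap: 0.0157
grasp_force: 30.6
time: 50.58
position: [0.4393, -0.3955, 0.0656]
ee_rot: [0.771, 0.636, 0.0, 0.0]
contact_force: [-2.7, 1.5, 7.3]
finger_gap: 0.0158
grasp_force: 30.0
time: 51.42
position: [0.4388, -0.3951, 0.0656]
ee_rot: [0.985, 0.172, -0.0, -0.0]
contact_force: [-5.2, 4.2, 9.4]
finger_gap: 0.0155
grasp_force: 30.0
time: 51.75
position: [0.4388, -0.395, 0.0656]
ee_rot: [0.991, 0.131, -0.0, -0.0]
contact_force: [-5.0, 3.9, 9.5]
finger_gap: 0.0155
grasp_force: 30.1
off [ 0.6 -0.1  4.6] roll -1.9 phi 15.1 j6 0.57
```

Turned to 15.1°, so the knob should be back at red. I'll release, lift clear, and check the knob and housings a last time.

```bash
python3 -m creep '[{"offset":[0,0,0],"roll":0,"fingers":40},{"offset":[0,0,0],"roll":0,"fingers":60},{"offset":[0,0,0],"roll":0,"fingers":60},{"offset":[0,0,-25],"roll":0,"fingers":60},{"offset":[0,0,-40],"roll":0,"fingers":60},{"offset":[0,0,-40],"roll":0,"fingers":60},{"offset":[0,0,-30],"roll":0,"fingers":60},{"offset":[0,0,0],"roll":0,"fingers":60},{"offset":[0,0,0],"roll":0,"fingers":60},{"offset":[0,0,0],"roll":0,"fingers":60}]'
python3 - <<'E'
from lib import *
d=read_camera("wrist")
hsv=cv2.cvtColor(d["color"],cv2.COLOR_RGB2HSV); u=project(d,[.4393,-.3948,.07],"wrist")[0].astype(int); o=u-45
h=hsv[o[1]:u[1]+45,o[0]:u[0]+45]
n,l,st,ce=cv2.connectedComponentsWithStats(((h[...,1]<60)&(h[...,2]>170)).astype(np.uint8))
for i in range(1,n):
    if 30<st[i,4]<500:
        pts=np.argwhere(l==i)[:,::-1]+o; w=np.array([back(d,p,.075,"wrist") for p in pts]); c=w.mean(0); ev,V=np.linalg.eigh(np.cov((w-c).T)); print(st[i],c.round(4),"yaw",np.degrees(np.arctan2(V[1,1],V[0,1])).round(1))
d=read_camera("top")
for c,y in (("blue",-.07),("red",-.09),("gold",-.04)): fit_hc(d,"top",c,SPOT[c],y)
survey(d,"top",[("m",c,SPOT[c]) for c in SPOT])
E
```

```text
time: 52.58
position: [0.439, -0.3951, 0.1988]
ee_rot: [0.991, 0.131, -0.0, -0.0]
contact_force: [0.3, -0.2, -0.1]
finger_gap: 0.0603
grasp_force: 0.0
[ 42  16   6  32 165] [ 0.4512 -0.3902] yaw -163.1
[  0  87  90   3 247] [ 0.4045 -0.4052] yaw 105.4
top blue [ 0.4374 -0.1667] -3.9 0.082 bars []
top red [ 0.5532 -0.1452] -1.1 0.092 bars [([0.5547, -0.1404], 50)]
top gold [ 0.6851 -0.1304] -4.2 0.086 bars [([0.685, -0.1228], 57)]
m gold [373. 208.] [ 0.6842 -0.1265] -2.6 0.036
m red [379. 254.] [ 0.5533 -0.1421] -6.1 0.031
m blue [388. 296.] [ 0.4377 -0.1639] -3.7 0.029
```

```bash
python3 -c "
from workcell import order
print(order.hand_in())"
```

```text
the job is handed in; nothing more can be done
None
```

The job is handed in: all three housings measured covered and within about 2 mm and 2° of their own marks, and the knob is back at the red dot; the red housing got knocked about 23 mm aside part-way and I slid it back, and the hand-in returned no verdict.

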